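# Hook the supply tray out from under the wire rack

### The arm

A 7-joint arm with a two-finger parallel gripper is mounted at the origin on the work surface; the furniture and walls round the work are solid. World frame = base frame: x ahead of the robot, y to its left, z up, the work surface at z = 0. Lengths are in m, angles in rad, forces in N, time in s.
With the tool pointing down it reaches from about 0.35 to 0.9 m from the base axis. Payload 8.1 kg.
Tool frame: the origin (TCP) lies at the very end of the fingers, on their centre line; the grasp point (between the pads) lies 19 mm behind it; x points along the fingers, y is the direction in which the jaws open and shut, and the axes are right-handed (so a half turn about x gives the same grasp; the last joint's range is limited). The gripper opens to 92 mm and grips with 3 to 60 N. Pads are 19 mm wide; open, the fingers measure 130 mm over their backs; the gripper's body (75 mm by 190 mm) begins 47 mm behind the grasp point.
Start: joints at [-1.233, 0.434, 0.025, 1.573, -0.012, 1.134, -0.075], TCP at [0.267, 0.565, 0.19] pointing down, gripper open.
Joint ranges: [-2.62, 2.62], [-0.44, 2.09], [-1.27, 1.32], [0.08, 2.57], [-1.32, 4.46], [0.12, 2], [-2.74, 2.74]. Speed limits (rad/s): [2.22, 2.22, 3.01, 3.01, 3.14, 3.14, 3.14].

### API

Orientations are given as a rotation vector (axis times angle).
In Python, from cell import arm gives the robot as it stands.
- The arm moves only by the tool servo_tool, never from a script. Its argument "plan" is a list of rows, each a list of 2 entries, a list of its own where there are three numbers: the shift along the world's x, y, z in cm, then the turn, a rotation vector about the world's x, y, z in degrees. A call has 1 to 12 rows; each row is the pose to reach, as a shift and turn from the pose measured when the call began; what a row does not reach only later rows make up. A row lasts 1/10 s, in which the tool goes at most 50 mm and 8.59 degrees, less where a joint would pass 70% of its speed; a pose out of reach is approached as far as the arm can. A call with a gripper value outside its range is refused whole. "grip" is the opening, from 0 (shut) to 1 (fully open), set as the call begins (left out, the last holds). The fingers move at their own pace and stop on an object; "squeeze" is the grip in N (left out, the last holds). Time passes only in rows, so rows that repeat a pose let the fingers close. It gives the time, the measured TCP pose, the force and the opening at its end, in the units of the state.
- arm.observe(): the state, without advancing time (a new reading comes with each control period).
- arm.get_image(name): name is "scene" or "top" or "wrist"; returns a dict with "frame" (480x640x3 uint8, blue, green, red), "fx", "fy", "cx", "cy" (pixels), "position" and "rotation" of the camera in the world. Camera axes: x right, y down, z forward; pixel columns grow to the right and rows downward; lengths in m; the calibration is good to about 2 mm. A picture is of the moment at which its call begins. There is no depth.
- arm.sign_off(): hands the job in, once; it reports no verdict.
Trained networks look in a picture, given as the dict that the camera call returned (one of the last four; its "shot" number tells which), for a name from the list of things; names that differ only in an ending like _2 or _b are one class to them, and where a whole thing is asked for, a point or a joint stands for the part that bears it (a point fixed in the world has none). Each returns a list of dicts, best first, with "score" (0 to 1); they miss things now and then, are a little off and sometimes report something else, mostly with a low value. They report only what shows in the picture. A call takes as long as a camera call.
- arm.search_frame(picture, query): "at" ([column, row] in pixels, amid what is visible of it).
- arm.trace(picture, query): "pixels" (480x640 bool, what is visible of it) and "at" ([column, row] in pixels, amid what is visible of it).
The state is a dict: "clock": time; "joints": joint angles; "dq": joint speeds; "joint_efforts": joint torques, N m; "position": TCP position; "ee_rot": TCP orientation; "force": force on the tool from outside, world axes, zero at the start; "ft_torque": the same for the moment, N m; "width": opening from 0.0 (shut) to 1.0 (fully open).
Only numpy, scipy, OpenCV 4.12 (cv2) and the standard library are available. Lean on these libraries where they do the work, as an engineer would, in place of code of your own. Each camera call takes 0.05 s, during which the arm holds its last target.

### The job

The blue supply tray with the tape roll has slid back under the wire rack where no hand fits. Take the wood-handled hook, drop its tine behind the tray's steel bail and draw the tray towards you along its rails, past the two yellow sprung catches and against the sprung buffer until the catches snap in behind its front plate and it stays latched when you ease off; keep the pull under 20 N and touch the tray and bay with nothing but the hook. Then unhook and stand the hook back on the table, upright on its handle and tine, well clear of the bay, with nothing else disturbed.

Things in the scene. Friction and masses are not known exactly. Their poses are not given: they have to be found in the camera images.
- hook: Loose hook tool, 0.2 kg, stands on handle and tine. Origin: centre of the handle's underside; x along the tool to the tine, z up (mm). Wood handle x -60..60, 24 wide, 32 tall; mass centre in its front half. An 8 mm steel rod rises from its front between x 85 and 115 to z 72 and runs level to x 195; there a flat tine, 6 thick (x 192..198), 36 wide, points down to z 0
- hook_tip (a point): middle of the lower edge of the hook's tine (hook frame x 195, y 0, z 0 mm)
- tray: Blue open tray, 0.25 to 0.55 kg in all, slides on the table between the bay's rails, a tape roll (100 across, 48 mm tall) held fast in it. Origin: underside of the middle of its front plate; x away from the robot, along the bay's x. Front plate x -4..4 and rear plate x 126..134, both 146 wide, 50 tall; the box between them 114 wide, 44 tall mm
- tray_bail (a point): middle (axis) of the bail bar in front of the tray: tray frame x -38, y 0, z 40 mm. Level steel bar 8 mm thick along y (-33..33), with an arm back to the front plate at y +-38; the gap between bar and front plate is 30 mm, open above and below: the tine goes in there
- bay: Fixed docking bay; x points away from the robot along the tray's path. Origin on the table. Rails 30 tall, inner faces y +-75.5; wire rack over x 45..265, y +-130, underside at z 167 mm. Its front end is a latch head (buffer and catches) clamped anywhere within 10 mm either way of its mid place: that offset h (along bay x) differs each time, is not measured and must be felt
- bay_catch (a point): middle between the two yellow sprung catches for h = 0: bay frame x 4, y 0, z 18 mm. They stand 9 mm into the front plate's path on both sides; it pushes them apart from about tray x = h + 30 mm (bay frame) on, with a few N, and they snap in behind it once the tray's origin has passed x = h by about 1 mm
- bay_buffer (a point): middle between the two rubber buffer tips (y +-59) for h = 0: bay x -0.5, z 24 mm. They meet the front plate at tray x = h + 3.5: 6 N at first touch, then 1 N per mm, solid at h - 3.5, where the pull climbs steeply. Let go before the snap, they push the tray back. Pull to latch about 9 to 14 N. Housings behind them: x -62..-36, |y| 46..86, 40 tall; the tool passes between
- jar_a: loose jar with black lid, 70 across, 116 mm tall; bystander. Origin: centre of its underside
- jar_b: another such jar; bystander
- foam_half: white foam half with a bore, 101x93x68 mm; bystander
- stamp: red hand stamp, 27x46x80 mm; bystander
- parts_box: blue box with clear lid, 140x196x58 mm; bystander
- foam_box: white closed foam box, 98x138x88 mm; bystander
- lid: black jar lid, 69 across, 12 mm tall; bystander

How it is judged:
By the outcome, as a careful person would: the job done as asked, in the order asked, and still so for the second after the job is handed in, with the robot touching nothing.
It also fails if it takes over 69 s, if anything falls off the work surface, if the arm or the gripper's body presses on something with over 40 N, if the wrist force passes 120 N, or if a joint passes its speed limit or range.

## Working session

There is one attempt and no reset: what is moved stays moved. The work goes in short steps, Python scripts to look and compute and a tool call to move; the robot and the scene stay as the last step left them, time stands still between calls to the robot, and variables do not carry over. Pictures are saved under pics/ and viewed, and the job is handed in when it is done.

Besides the shell and the picture viewer there is one more tool, called after "Request:" as name([rows], argument=value, ...), one row to a line, values as JSON. servo_tool: Moves the arm, as the interface text tells. Its arguments: {"type":"object","properties":{"plan":{"type":"array","items":{"type":"array"}},"grip":{"type":"number"},"squeeze":{"type":"number"}},"required":["plan"]}

```bash
ls; mkdir -p pics; python3 - <<'E'
from cell import arm
import cv2,numpy as np
s=arm.observe();print({k:np.round(v,3) for k,v in s.items()})
for n in ["scene","top"]:
    p=arm.get_image(n);cv2.imwrite(f"pics/{n}0.png",p["frame"]);print(n,p["fx"],p["cx"],p["cy"],np.round(p["position"],3),np.round(p["rotation"],3).tolist())
    for q in ["hook","hook_tip","tray","tray_bail","bay_catch","bay_buffer","bay"]:
        r=arm.search_frame(p,q);print(q,[(np.round(a["at"],1).tolist(),round(a["score"],2)) for a in r[:3]])
E
```

```text
pics
{'clock': np.float64(0.0), 'joints': array([-1.233,  0.435,  0.025,  1.574, -0.012,  1.134, -0.075]), 'dq': array([-0.001,  0.001,  0.   , -0.002,  0.002, -0.001,  0.001]), 'joint_efforts': array([ 0.0000e+00, -6.6783e+01,  9.8600e-01, -3.1446e+01, -6.0000e-02,
        4.3000e-02,  0.0000e+00]), 'position': array([0.266, 0.565, 0.189]), 'ee_rot': array([ 0.344,  1.543, -0.347]), 'force': array([-0.18 , -0.898,  0.205]), 'ft_torque': array([ 0.007, -0.024, -0.044]), 'width': np.float64(1.006)}
scene 499.8229663256529 314.31702607246075 236.88016389346703 [-0.403 -0.614  0.905] [-2.011, 1.111, -0.542]
hook [([346.8, 256.6], 0.87)]
hook_tip [([345.1, 252.8], 0.83), ([308.3, 166.4], 0.65)]
tray [([305.9, 182.3], 0.69)]
tray_bail [([304.1, 182.0], 0.98), ([308.3, 164.0], 0.7)]
bay_catch [([308.7, 164.8], 0.83)]
bay_buffer [([309.1, 161.9], 0.57)]
bay [([313.0, 205.7], 0.59)]
top 556.1142519868323 317.35513725221915 244.76468145942368 [ 0.285 -0.014  1.709] [-2.127, 2.179, -0.153]
hook [([151.1, 214.2], 0.74), ([350.1, 249.9], 0.72), ([255.0, 172.2], 0.39)]
hook_tip [([345.2, 248.9], 0.58)]
tray [([256.3, 162.7], 0.73), ([174.6, 312.4], 0.25)]
tray_bail [([254.6, 167.8], 0.96), ([351.9, 244.7], 0.46)]
bay_catch []
bay_buffer [([253.6, 161.5], 0.81)]
bay [([254.0, 165.2], 0.96), ([145.4, 254.5], 0.34)]
```

View pics/scene0.png

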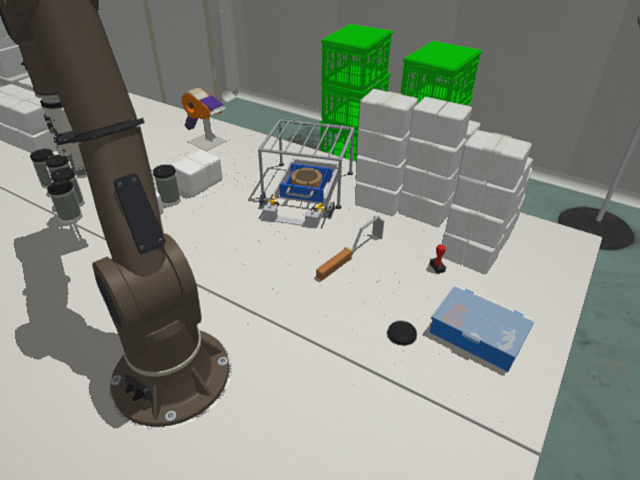

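View pics/top0.png

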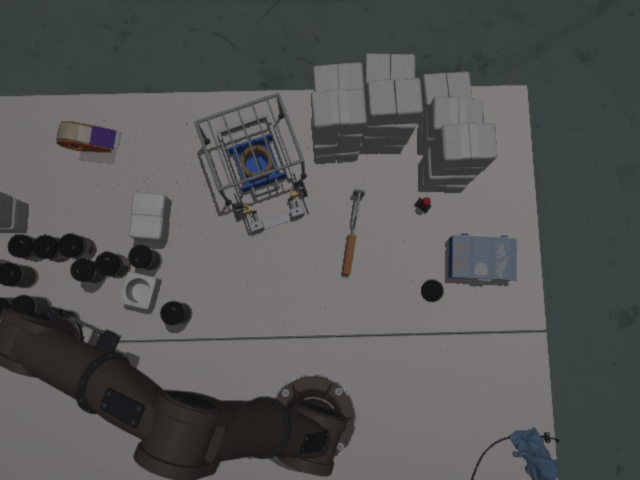

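Both views agree. In the top view the hook lies with its handle at about (349,255) and its tine at (358,192). The bay is around (252,165), with its latch head at about (272,213). Next I'll zoom in and measure.

```bash
cat > h.py <<'E'
import numpy as np,cv2
from scipy.spatial.transform import Rotation as R
from cell import arm
def Rm(p):
    r=np.array(p["rotation"]);return R.from_rotvec(r).as_matrix() if r.size==3 else r
def ray(p,uv):
    d=np.array([(uv[0]-p["cx"])/p["fx"],(uv[1]-p["cy"])/p["fy"],1]);return Rm(p)@d
def atz(p,uv,z):
    d=ray(p,uv);c=np.array(p["position"]);return c+d*(z-c[2])/d[2]
def proj(p,X):
    q=(np.atleast_2d(X)-np.array(p["position"]))@Rm(p);return np.c_[p["fx"]*q[:,0]/q[:,2]+p["cx"],p["fy"]*q[:,1]/q[:,2]+p["cy"]]
def crop(p,c,w,h,k,name):
    x,y=int(c[0]-w/2),int(c[1]-h/2);x=max(x,0);y=max(y,0)
    cv2.imwrite("pics/"+name,cv2.resize(p["frame"][y:y+h,x:x+w],None,fx=k,fy=k,interpolation=cv2.INTER_CUBIC));print(name,"origin",x,y,"x",k)
def fr(x,y,th):  # frame on table
    c,s=np.cos(th),np.sin(th);return lambda P:np.atleast_2d(P)/1000@np.array([[c,-s,0],[s,c,0],[0,0,1]]).T+[x,y,0]
E
python3 - <<'E'
from h import *
import pickle
t=arm.get_image("top");s=arm.get_image("scene")
pickle.dump((t,s),open("p0.pkl","wb"))
m=arm.trace(t,"hook");
for a in m[:2]:print(a["score"],a["at"],a["pixels"].sum())
crop(t,(250,165),130,150,4,"c_bay_top.png");crop(t,(352,235),60,100,6,"c_hook_top.png")
crop(s,(310,180),130,110,6,"c_bay_sc.png");crop(s,(350,250),90,80,7,"c_hook_sc.png")
E
```

```text
0.77 [351.3, 245.5] 517
c_bay_top.png origin 185 90 x 4
c_hook_top.png origin 322 185 x 6
c_bay_sc.png origin 245 125 x 6
c_hook_sc.png origin 305 210 x 7
```

View pics/c_bay_top.png

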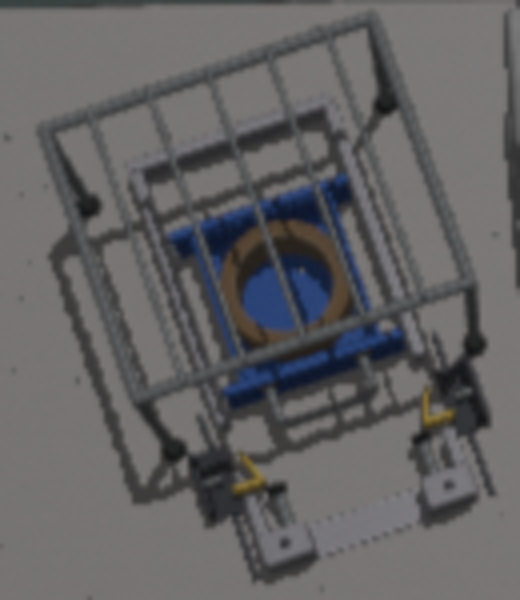

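View pics/c_hook_top.png

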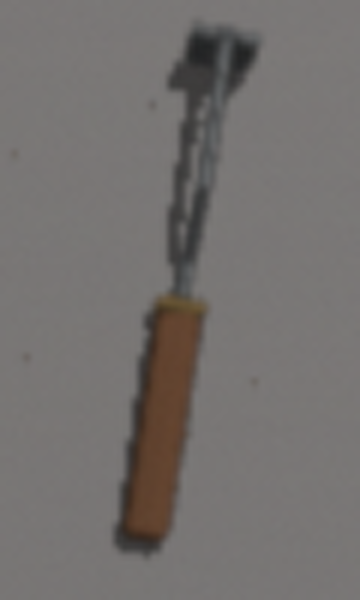

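View pics/c_bay_sc.png

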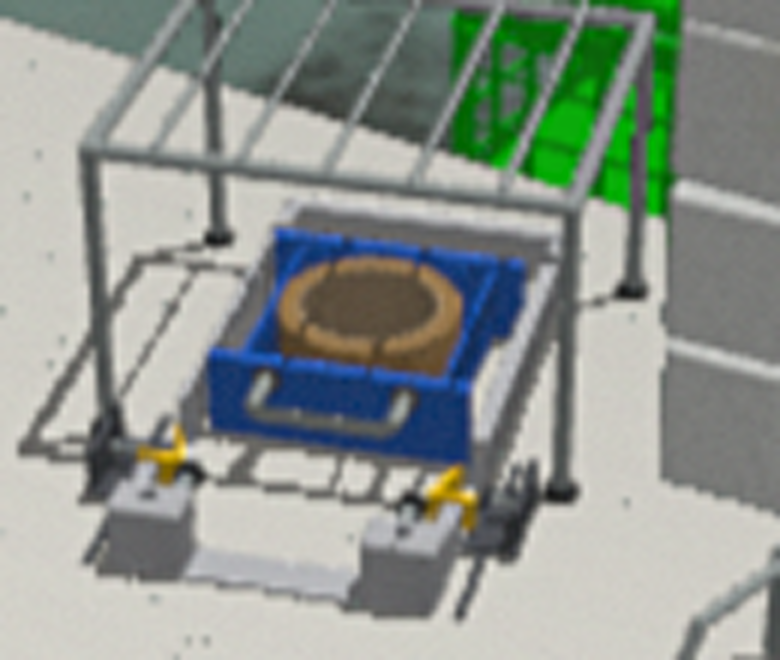

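View pics/c_hook_sc.png

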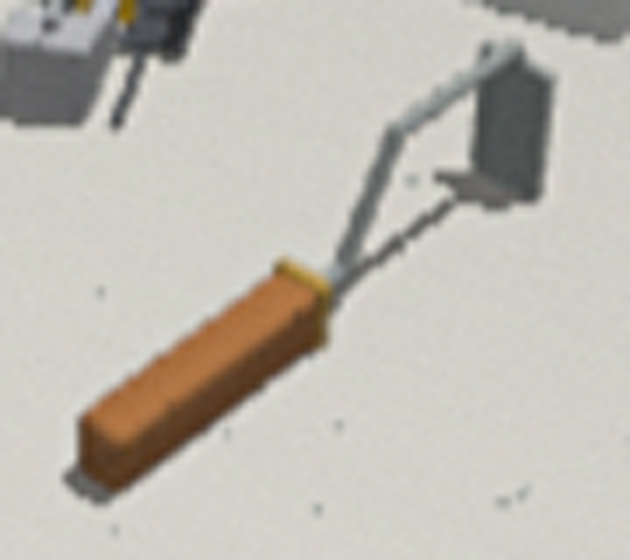

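The crops show the tray's front plate just under the rack's front edge, with the bail free in front of it. The catches (yellow) and housings are ahead of that. I'll fit the poses.

```bash
python3 - <<'E'
from h import *
import pickle
from scipy.optimize import least_squares
t,s=pickle.load(open("p0.pkl","rb"))
# hook
H=[(t,(352.5,235.3),(60,0,32)),(t,(346.7,274.2),(-60,0,32)),(t,(360,190.5),(195,0,74)),
   (s,(305+303/7,210+275/7),(60,0,32)),(s,(305+105/7,210+430/7),(-60,0,32)),(s,(305+513/7,210+45/7),(195,0,76)),
   (s,(305+508/7,210+198/7),(192,0,0))]
def f(v):return np.concatenate([(proj(p,fr(*v)(X))[0]-uv) for p,uv,X in H])
r=least_squares(f,[.5,-.1,0]);print("hook",r.x,np.degrees(r.x[2]),np.round(r.fun.reshape(-1,2),1).tolist())
def T(o):return (185+o[0]/4,90+o[1]/4)
def S(o):return (245+o[0]/6,125+o[1]/6)
B=[(t,T((140,398)),(45,130,171),0),(t,T((470,280)),(45,-130,171),0),(t,T((42,127)),(265,130,171),0),(t,T((375,15)),(265,-130,171),0),
(t,T((287,543)),(-49,66,40),1),(t,T((450,487)),(-49,-66,40),1),(t,T((228,395)),(0,73,50),2),(t,T((403,340)),(0,-73,50),2),
(s,S((90,150)),(45,130,171),0),(s,S((575,205)),(45,-130,171),0),
(s,S((150,505)),(-49,66,40),1),(s,S((420,540)),(-49,-66,40),1),(s,S((210,352)),(-2,73,50),2),(s,S((472,383)),(-2,-73,50),2)]
def g(v):
    out=[]
    for p,uv,X,k in B:
        X=np.array(X,float)
        X[0]+= [0,v[3]*1000,v[4]*1000][k]
        out.append(proj(p,fr(*v[:3])(X))[0]-uv)
    return np.concatenate(out)
r=least_squares(g,[.75,.2,.2,0,.05]);print("bay",r.x,np.degrees(r.x[2]));print(np.round(r.fun.reshape(-1,2),1).tolist())
v=r.x
print("bail",fr(*v[:3])([v[4]*1000-38,0,40]))
for p,c,n,o,k in [(t,(185,90),"o1.png",(130,150),4),(s,(245,125),"o2.png",(130,110),6)]:
    im=cv2.resize(p["frame"][c[1]:c[1]+o[1],c[0]:c[0]+o[0]],None,fx=k,fy=k,interpolation=cv2.INTER_CUBIC)
    for X in [(v[4]*1000-38,y,40) for y in(-33,0,33)]+[(v[4]*1000,y,z) for y in(-73,73) for z in (0,50)]+[(x,y,0) for x in(45,265) for y in (-130,130)]+[(x,y,30) for x in(45,265) for y in (-75.5,75.5)]+[(v[3]*1000-.5,y,24) for y in (-59,59)]:
        q=(proj(p,fr(*v[:3])(X))[0]-c+.5)*k-.5;cv2.circle(im,tuple(int(a) for a in q),3,(0,0,255),-1)
    cv2.imwrite("pics/"+n,im)
E
```

```text
hook [ 0.48018934 -0.12586482 -0.18324771] -10.499320297897622 [[0.8, 0.8], [0.7, 0.7], [1.0, -0.3], [0.0, -0.0], [-1.2, -0.5], [1.0, -1.4], [-1.1, -1.8]]
bay [ 0.65543582  0.11122488  0.32870139 -0.01298835  0.06060808] 18.833202394273926
[[-1.0, 1.5], [2.9, 0.3], [-1.2, -0.9], [0.6, -2.5], [0.9, 0.4], [1.0, -0.3], [-0.1, 0.5], [1.1, -1.8], [-2.1, -0.1], [1.2, 0.8], [-0.2, -1.4], [-2.6, -1.2], [-1.2, 0.2], [-0.1, 0.8]]
bail [[0.67683352 0.11852309 0.04      ]]
```

View pics/o1.png

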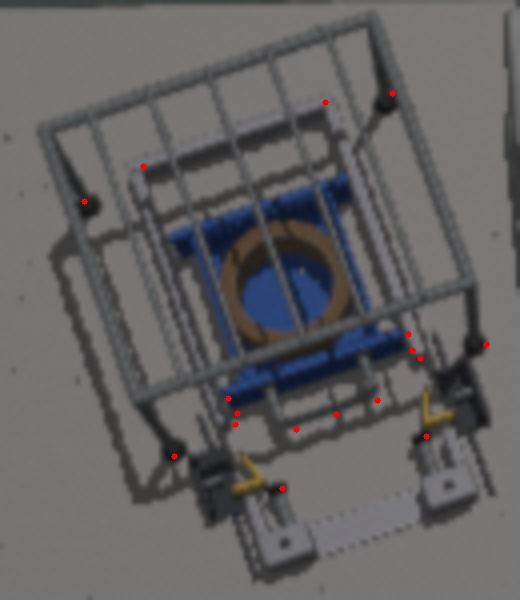

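View pics/o2.png

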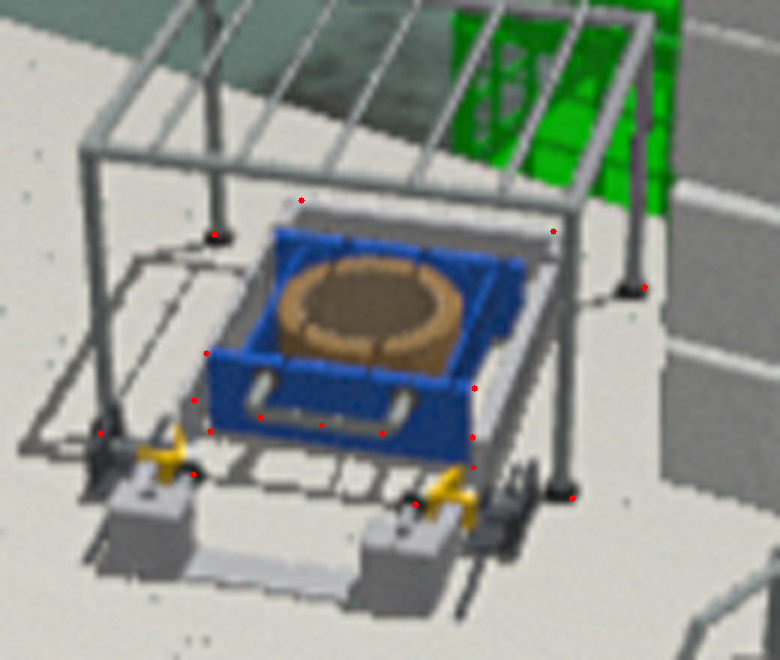

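```bash
python3 - <<'E'
from h import *
s=arm.observe();M=R.from_rotvec(s["ee_rot"]).as_matrix();print(np.round(M,3))
print("tool y yaw",np.degrees(np.arctan2(M[1,1],M[0,1])))
th=np.radians(-10.5);g=fr(.4802,-.1259,th)([25,0,0])[0];print("grasp",g,"shift cm",(g-s["position"])*100)
E
```

```text
[[ 0.     0.427  0.904]
 [ 0.     0.904 -0.427]
 [-1.     0.     0.   ]]
tool y yaw 64.73915626532917
grasp [ 0.50478137 -0.13045589  0.        ] shift cm [ 23.80474317 -69.5729033  -18.96428677]
```

Request:
servo_tool([
  [[3,-6,3],[0,0,2]],
  [[5,-13,4],[0,0,5]],
  [[7,-19,4],[0,0,7]],
  [[9,-26,4],[0,0,9]],
  [[11,-32,4],[0,0,11]],
  [[13,-38,4],[0,0,13]],
  [[15,-44,4],[0,0,14.8]],
  [[17,-50,4],[0,0,14.8]],
  [[19,-56,4],[0,0,14.8]],
  [[21,-62,4],[0,0,14.8]],
  [[23,-68,4],[0,0,14.8]],
  [[23,-68,4],[0,0,14.8]],
], grip=1)

```text
clock: 2.15
position: [0.458, 0.0009, 0.2299]
ee_rot: [0.144, 1.565, -0.143]
force: [0.8, 0.3, 0.8]
width: 1.0
```

Request:
servo_tool([
  [[0,0,0],[0,0,0]],
  [[0,0,0],[0,0,0]],
])

```text
clock: 2.35
position: [0.4582, -0.0003, 0.23]
ee_rot: [0.146, 1.564, -0.145]
force: [-0.1, 0.9, 0.0]
width: 1.0
```

```bash
cat > w.py <<'E'
from h import *
import sys,pickle
s=arm.observe();M=R.from_rotvec(s["ee_rot"]).as_matrix()
print(round(s["clock"],2),np.round(s["position"],4),"yaw y",np.degrees(np.arctan2(M[1,1],M[0,1])),"down",np.round(M[:,0],3),"F",np.round(s["force"],2),"w",round(s["width"],3))
for n in sys.argv[2:]:
    p=arm.get_image(n);pickle.dump(p,open(f"{sys.argv[1]}_{n}.pkl","wb"));cv2.imwrite(f"pics/{sys.argv[1]}_{n}.png",p["frame"])
    print(n,p["fx"],np.round(p["position"],3))
E
python3 w.py a wrist
```

```text
2.35 [ 4.582e-01 -3.000e-04  2.300e-01] yaw y 79.35778730260346 down [ 0.001  0.001 -1.   ] F [-0.06  0.91  0.02] w 1.0
wrist 340.62282033158664 [0.378 0.015 0.424]
```

View pics/a_wrist.png

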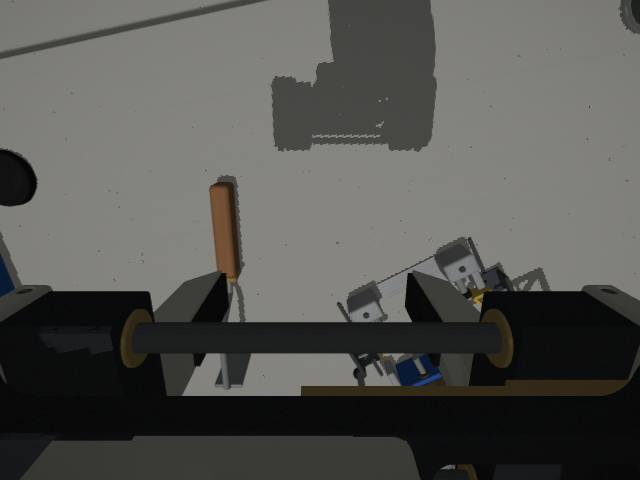

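The wrist view has the hook handle from (222,184) to (231,278) and the housings at (458,262) and (366,303). I'll refit the hook from this view.

```bash
python3 - <<'E'
from h import *
import pickle
p=pickle.load(open("a_wrist.pkl","rb"));crop(p,(230,270),100,230,3,"a1.png");crop(p,(415,300),150,150,5,"a2.png")
for q in [(224,184),(231,280)]:print(atz(p,q,.032))
print(proj(p,fr(.4802,-.1259,np.radians(-10.5))([[-60,-12,32],[-60,12,32],[60,-12,32],[60,12,32],[195,18,0],[195,-18,0]])))
E
```

```text
a1.png origin 180 155 x 3
a2.png origin 340 225 x 5
[ 0.42474238 -0.10235332  0.032     ]
[ 0.54469761 -0.12614668  0.032     ]
[[202.27467894 183.05198431]
 [223.00948171 182.98869958]
 [212.1831705  277.56089585]
 [231.17067698 277.50757105]
 [247.63492903 351.5979151 ]
 [223.20110324 351.66186665]]
```

View pics/a1.png

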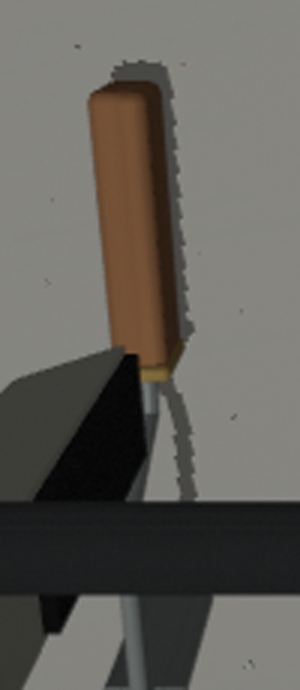

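View pics/a2.png

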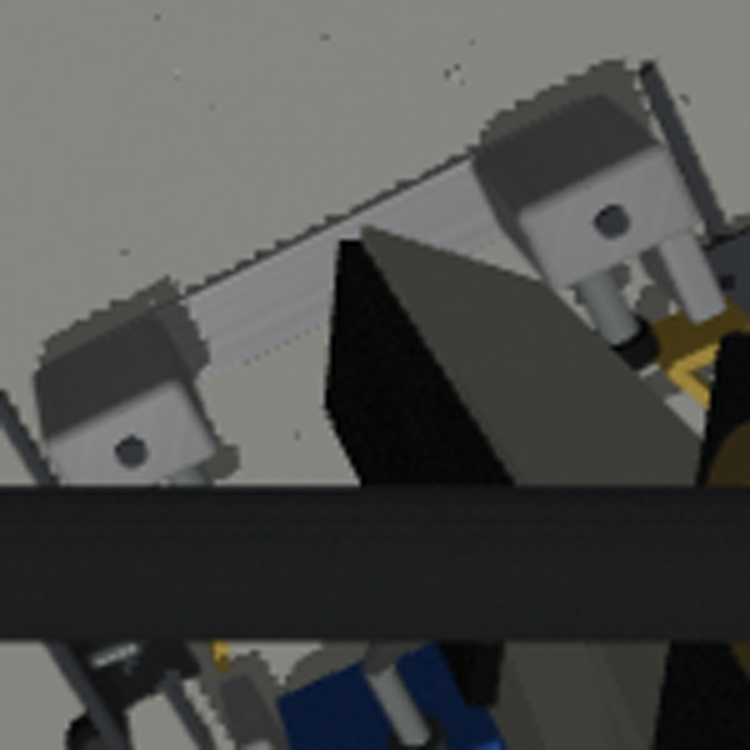

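```bash
python3 - <<'E'
from h import *
import pickle
p=pickle.load(open("a_wrist.pkl","rb"));t,s=pickle.load(open("p0.pkl","rb"))
a,b=atz(p,(220,186.5),.032),atz(p,(226,276.5),.032);print("wrist hook",a,b,np.linalg.norm(a-b),np.degrees(np.arctan2(*(b-a)[[1,0]])),(a+b)/2)
a,b=atz(t,(346.7,274.2),.032),atz(t,(352.5,235.3),.032);print("top",a,b,np.degrees(np.arctan2(*(b-a)[[1,0]])),(a+b)/2)
a,b=atz(s,(305+105/7,210+430/7),.032),atz(s,(305+303/7,210+275/7),.032);print("scene",a,b,np.degrees(np.arctan2(*(b-a)[[1,0]])),(a+b)/2)
for nm,c,z in [("wrist",p,[(462.4,269),(366,315.4)]),("top",t,[(256.75,225.75),(297.5,211.75)]),("scene",s,[(270,209.2),(315,215)])]:
    a,b=[atz(c,q,.04) for q in z];print("housing",nm,a,b,np.linalg.norm(a-b),"mid",(a+b)/2,np.degrees(np.arctan2(-(b-a)[0],(b-a)[1])))
E
```

```text
wrist hook [ 0.42670561 -0.10769167  0.032     ] [ 0.53882097 -0.13108722  0.032     ] 0.11453036991311123 -11.786991851918305 [ 0.48276329 -0.11938944  0.032     ]
top [ 0.4233219  -0.11295449  0.032     ] [ 0.54182915 -0.13441022  0.032     ] -10.26223019468917 [ 0.48257552 -0.12368236  0.032     ]
scene [ 0.42128763 -0.11839685  0.032     ] [ 0.53909261 -0.13682382  0.032     ] -8.890126506367158 [ 0.48019012 -0.12761033  0.032     ]
housing wrist [0.57953774 0.15977586 0.04      ] [0.62191497 0.03425581 0.04      ] 0.13248061532328165 mid [0.60072635 0.09701584 0.04      ] -161.34463643356844
housing top [0.57690638 0.15654785 0.04      ] [0.61733225 0.03175647 0.04      ] 0.13117598896201998 mid [0.59711931 0.09415216 0.04      ] -162.05039318856757
housing scene [0.56986404 0.14897005 0.04      ] [0.61682588 0.01903672 0.04      ] 0.13815963304419285 mid [0.59334496 0.08400338 0.04      ] -160.12860856257657
```

Request:
servo_tool([
  [[2,-4,-3],[0,0,-0.6]],
  [[4,-8,-5],[0,0,-0.6]],
  [[4.9,-12.4,-8],[0,0,-0.6]],
  [[4.9,-12.4,-12],[0,0,-0.6]],
  [[4.9,-12.4,-16],[0,0,-0.6]],
  [[4.9,-12.4,-16.5],[0,0,-0.6]],
  [[4.9,-12.4,-16.5],[0,0,-0.6]],
  [[4.9,-12.4,-16.5],[0,0,-0.6]],
])

```text
clock: 3.2
position: [0.5083, -0.1219, 0.0666]
ee_rot: [0.152, 1.562, -0.149]
force: [0.4, 0.1, -0.0]
width: 0.996
```

```bash
python3 w.py b wrist
```

```text
3.2 [ 0.5083 -0.1219  0.0666] yaw y 79.01196512146079 down [ 0.003  0.001 -1.   ] F [ 0.43  0.1  -0.02] w 0.996
wrist 340.62282033158664 [ 0.428 -0.106  0.261]
```

View pics/b_wrist.png

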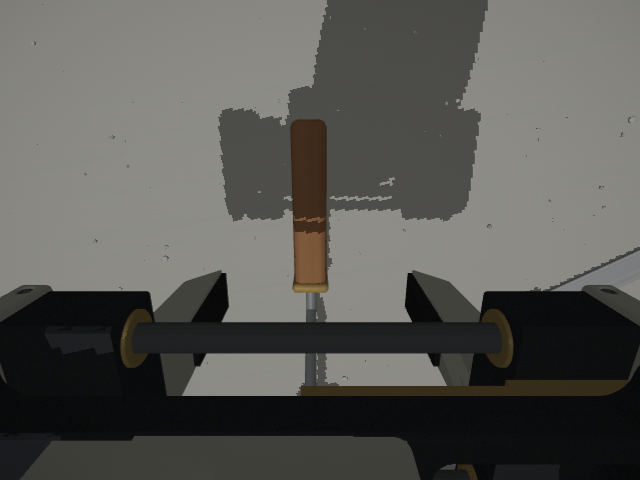

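The wrist view shows the handle between the fingers, from (308,122) to the collar at (311,288), and almost parallel to them.

```bash
python3 - <<'E'
from h import *
import pickle
p=pickle.load(open("b_wrist.pkl","rb"));s=arm.observe()
a,b=atz(p,(308.5,122),.032),atz(p,(311,283),.032);m=(a+b)/2;print(a,b,np.linalg.norm(a-b),np.degrees(np.arctan2(*(b-a)[[1,0]])),m)
M=R.from_rotvec(s["ee_rot"]).as_matrix();print("in tool y,z:",M.T@(a-s["position"]),M.T@(b-s["position"]))
E
```

```text
[ 0.42682651 -0.11059707  0.032     ] [ 0.53868457 -0.1313066   0.032     ] 0.11375900289181096 -10.489039847397587 [ 0.48275554 -0.12095184  0.032     ]
in tool y,z: [ 0.03454894 -0.00433144 -0.08255208] [ 0.03500671 -0.0033147   0.03120146]
```

Request:
servo_tool([
  [[-0.1,-0.4,0],[0,0,0.5]],
  [[-0.1,-0.4,-2],[0,0,0.5]],
  [[-0.1,-0.4,-4],[0,0,0.5]],
  [[-0.1,-0.4,-5.5],[0,0,0.5]],
  [[-0.1,-0.4,-6.2],[0,0,0.5]],
  [[-0.1,-0.4,-6.2],[0,0,0.5]],
  [[-0.1,-0.4,-6.2],[0,0,0.5]],
])

```text
clock: 3.95
position: [0.5083, -0.1264, 0.0058]
ee_rot: [0.145, 1.56, -0.143]
force: [0.2, 0.6, 0.5]
width: 1.001
```

Request:
servo_tool([
  [[0,0,0],[0,0,0]],
  [[0,0,0],[0,0,0]],
  [[0,0,0],[0,0,0]],
  [[0,0,0],[0,0,0]],
  [[0,0,0],[0,0,0]],
  [[0,0,0],[0,0,0]],
  [[0,0,0],[0,0,0]],
  [[0,0,0],[0,0,0]],
], grip=0, squeeze=38)

```text
clock: 4.75
position: [0.5082, -0.1263, 0.0058]
ee_rot: [0.145, 1.561, -0.143]
force: [-0.3, 0.1, 0.6]
width: 0.357
```

```bash
python3 w.py c wrist
```

```text
4.75 [ 0.5082 -0.1263  0.0058] yaw y 79.50388804693637 down [ 0.006  0.001 -1.   ] F [-0.34  0.15  0.56] w 0.357
wrist 340.62282033158664 [ 0.427 -0.111  0.2  ]
```

View pics/c_wrist.png

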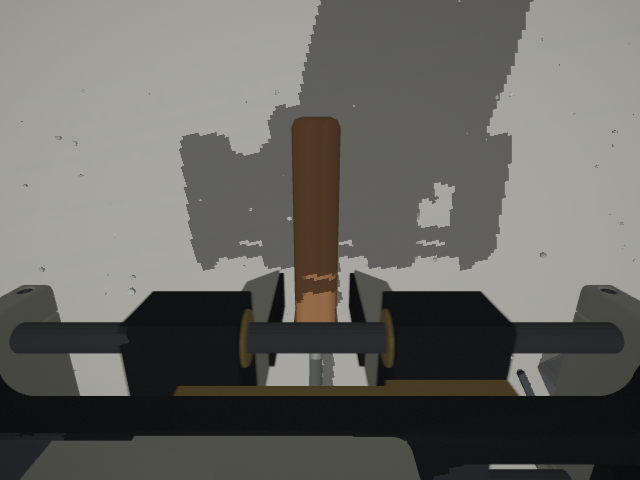

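Still closing, with width at 33 mm. I'll give it a few more rows.

Request:
servo_tool([
  [[0,0,0],[0,0,0]],
  [[0,0,0],[0,0,0]],
  [[0,0,0],[0,0,0]],
  [[0,0,0],[0,0,0]],
  [[0,0,0],[0,0,0]],
])

```text
clock: 5.3
position: [0.5083, -0.1263, 0.0058]
ee_rot: [0.145, 1.56, -0.143]
force: [0.6, -0.4, -0.6]
width: 0.004
```

Request:
servo_tool([
  [[0,0,2],[0,0,0]],
  [[0,0,5],[0,0,0]],
  [[0,0,8],[0,0,0]],
  [[0,0,8],[0,0,0]],
  [[0,0,8],[0,0,0]],
])

```text
clock: 5.8
position: [0.5086, -0.1263, 0.0862]
ee_rot: [0.145, 1.559, -0.142]
force: [-1.0, 0.6, 0.1]
width: 0.003
```

```bash
python3 w.py d wrist scene top; python3 - <<'E'
from h import *
import pickle
for n,c in [("scene",(360,235)),("top",(355,235))]:
    p=pickle.load(open(f"d_{n}.pkl","rb"));crop(p,c,120,110,6,f"d1_{n}.png")
E
```

```text
5.8 [ 0.5086 -0.1263  0.0862] yaw y 79.51554401202274 down [ 0.007  0.001 -1.   ] F [-1.04  0.62  0.13] w 0.003
wrist 340.62282033158664 [ 0.427 -0.111  0.28 ]
scene 499.8229663256529 [-0.403 -0.614  0.905]
top 556.1142519868323 [ 0.285 -0.014  1.709]
d1_scene.png origin 300 180 x 6
d1_top.png origin 295 180 x 6
```

View pics/d1_scene.png

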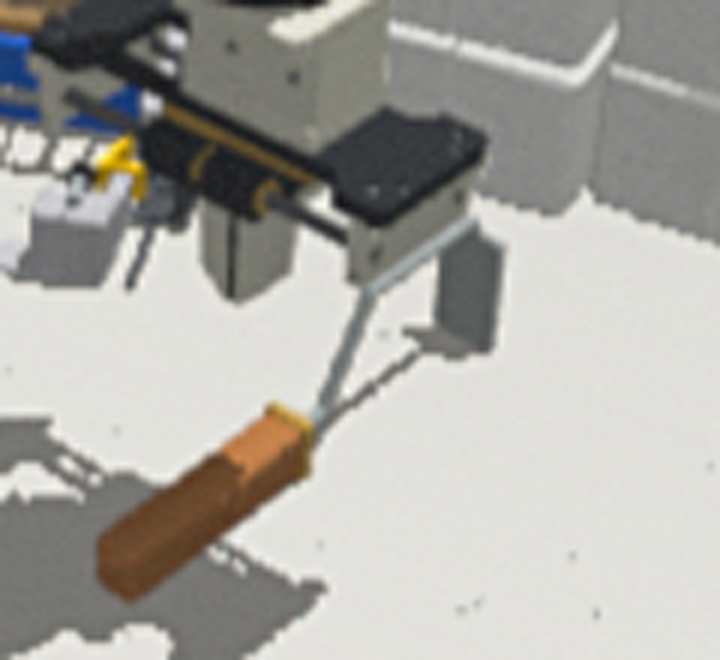

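View pics/d_wrist.png

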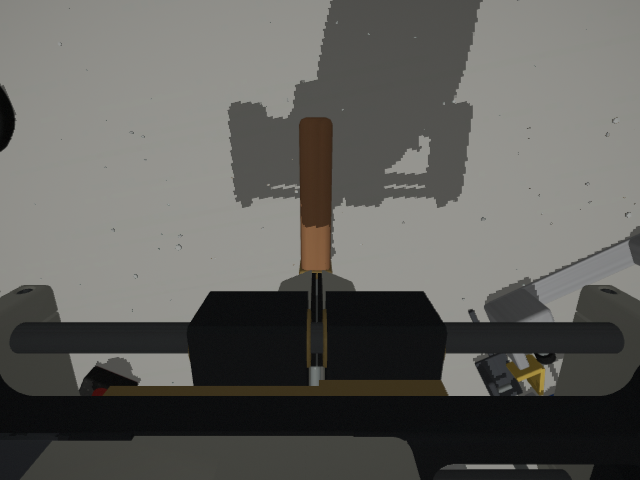

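View pics/d1_top.png

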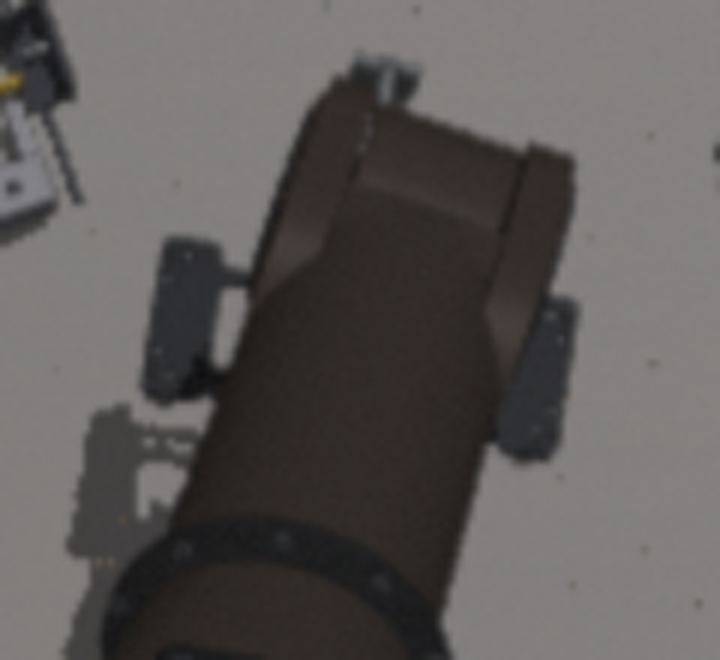

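The fingers shut fully (width 0.003) and missed the handle, which hasn't moved. I'll check the geometry before trying again.

```bash
python3 - <<'E'
from h import *
import pickle
p=pickle.load(open("d_wrist.pkl","rb"));sc=pickle.load(open("d_scene.pkl","rb"));tp=pickle.load(open("d_top.pkl","rb"))
T=np.array([.5086,-.1263,.0862])
print("TCP in wrist",proj(p,T),"scene crop",(proj(sc,T)-[300,180])*6)
print(np.round(Rm(p),3),p["position"])
for z in (0,.032):
  print(z,"rear",atz(p,(316,118),z),"front collar",atz(p,(316,272),z))
print("scene front top",atz(sc,(300+285/6,180+412/6),.032))
print("scene rear top",atz(sc,(300+112/6,180+545/6),.032))
E
```

```text
TCP in wrist [[315.39183961 261.83239337]] scene crop [[240.61379866 350.10309236]]
[[ 0.182  0.935  0.303]
 [ 0.983 -0.174 -0.055]
 [ 0.002  0.307 -0.952]] [ 0.42708185 -0.1108506   0.28003427]
0 rear [ 0.42537222 -0.1104002   0.        ] front collar [ 0.55468991 -0.1344492   0.        ]
0.032 rear [ 0.42556759 -0.11045166  0.032     ] front collar [ 0.54010791 -0.13175255  0.032     ]
scene front top [ 0.54026641 -0.1337172   0.032     ]
scene rear top [ 0.42139458 -0.11427107  0.032     ]
```

```bash
python3 - <<'E'
from h import *
import pickle
p=pickle.load(open("d_wrist.pkl","rb"));sc=pickle.load(open("d_scene.pkl","rb"))
im=sc["frame"].copy();T=np.array([.5086,-.1263,.0862])
crop(p,(316,300),130,100,6,"d2_wrist.png")
for d in (0,10,20,30,40,47):print(d,"wrist rear edge",np.round(proj(p,T+[-.0095,.002,d/1000]),1),"scene crop",np.round((proj(sc,T+[0,0,d/1000])-[300,180])*6))
E
```

```text
d2_wrist.png origin 251 250 x 6
0 wrist rear edge [[315.8 247.1]] scene crop [[241. 350.]]
10 wrist rear edge [[315.8 253.2]] scene crop [[241. 332.]]
20 wrist rear edge [[315.8 259.9]] scene crop [[242. 314.]]
30 wrist rear edge [[315.7 267.4]] scene crop [[243. 296.]]
40 wrist rear edge [[315.7 275.6]] scene crop [[244. 277.]]
47 wrist rear edge [[315.7 282. ]] scene crop [[244. 264.]]
```

View pics/d2_wrist.png

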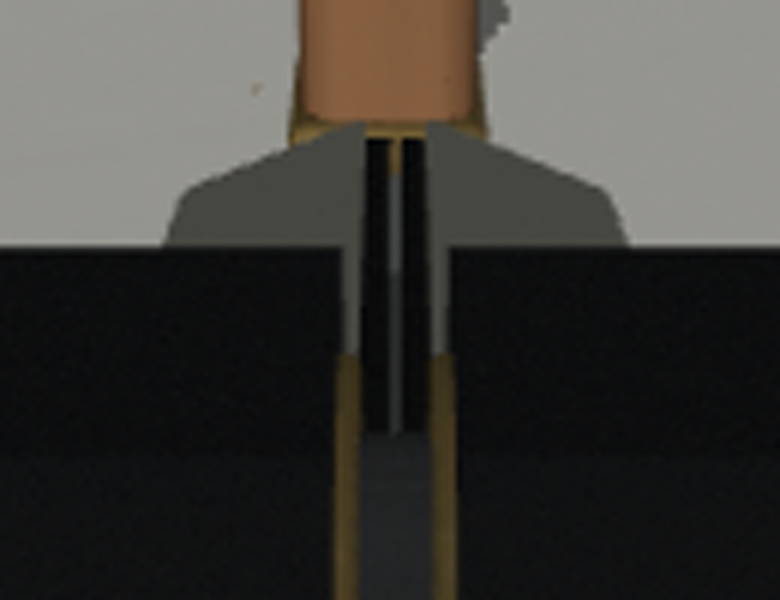

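```bash
python3 - <<'E'
from h import *
import pickle
sc=pickle.load(open("d_scene.pkl","rb"));crop(sc,(340,210),100,80,8,"d2_sc.png")
E
```

```text
d2_sc.png origin 290 170 x 8
```

View pics/d2_sc.png

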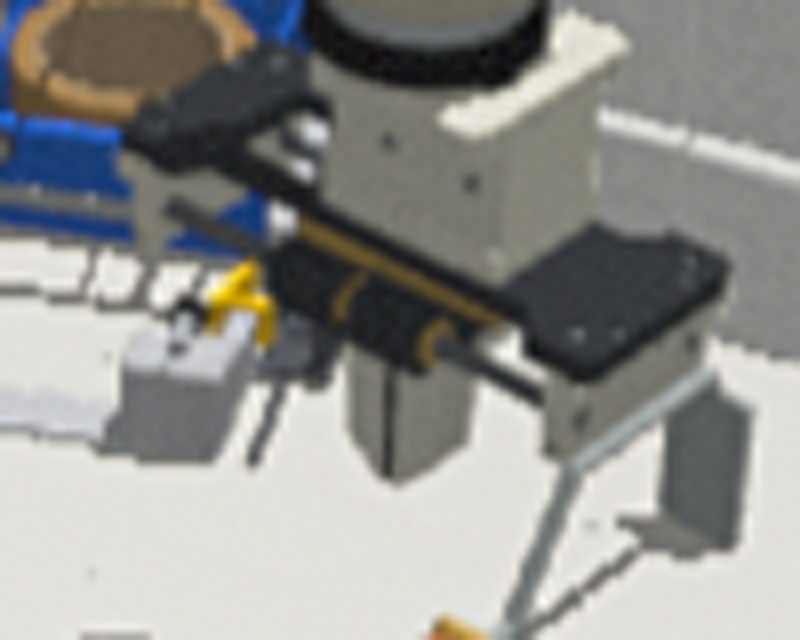

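Both views show the visible fingertips about 20–35 mm above the reported TCP, so the fingers closed above the handle. I'll reopen, then go down step by step and feel for contact.

Request:
servo_tool([
  [[0,0,0],[0,0,0]],
  [[0,0,0],[0,0,0]],
  [[0,0,0],[0,0,0]],
  [[0,0,0],[0,0,0]],
  [[0,0,0],[0,0,0]],
  [[0,0,-2],[0,0,0]],
  [[0,0,-4],[0,0,0]],
  [[0,0,-6],[0,0,0]],
  [[0,0,-8],[0,0,0]],
  [[0,0,-8],[0,0,0]],
  [[0,0,-8],[0,0,0]],
], grip=1)

```text
clock: 7.05
position: [0.5073, -0.1262, 0.005]
ee_rot: [0.145, 1.563, -0.143]
force: [-0.4, -0.3, -0.2]
width: 0.913
```

```bash
python3 w.py e wrist scene; python3 - <<'E'
from h import *
import pickle
sc=pickle.load(open("e_scene.pkl","rb"));crop(sc,(350,240),100,80,8,"e2_sc.png")
T=np.array(arm.observe()["position"]);print((proj(sc,T+[0,0,0])-[300,200])*8,(proj(sc,T+[0,0,.03])-[300,200])*8)
E
```

```text
7.05 [ 0.5073 -0.1262  0.005 ] yaw y 79.49535260804835 down [ 0.003  0.001 -1.   ] F [-0.38 -0.27 -0.24] w 0.913
wrist 340.62282033158664 [ 0.426 -0.111  0.199]
scene 499.8229663256529 [-0.403 -0.614  0.905]
e2_sc.png origin 300 200 x 8
[[311.9495256  491.92652133]] [[314.95843669 424.79288696]]
```

View pics/e2_sc.png

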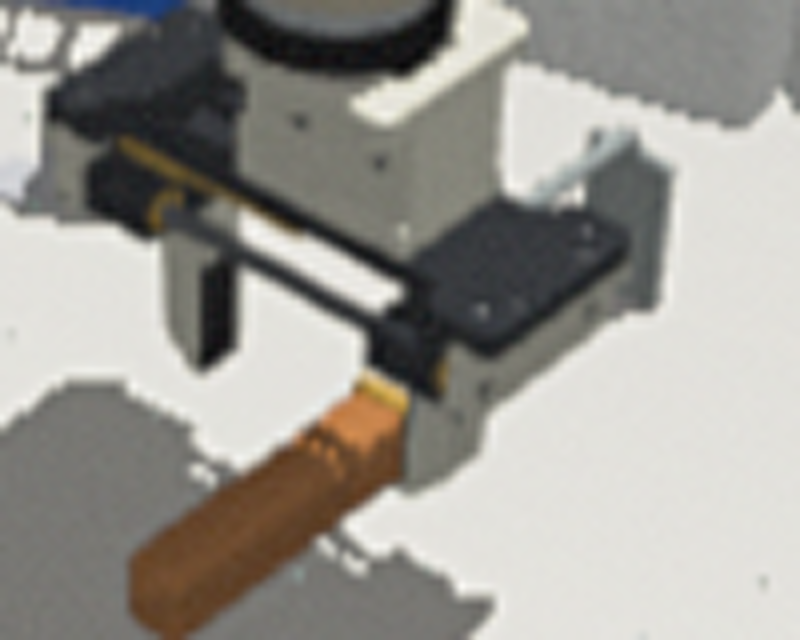

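View pics/e_wrist.png

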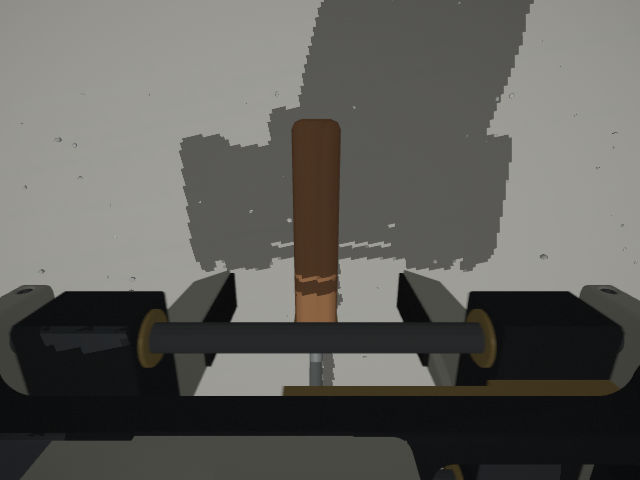

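```bash
python3 - <<'E'
from h import *
import pickle
from scipy.optimize import least_squares
p=pickle.load(open("e_wrist.pkl","rb"));sc=pickle.load(open("e_scene.pkl","rb"))
crop(p,(216,320),100,100,6,"e3.png");crop(p,(430,320),130,100,6,"e4.png")
def tri(a,b):
    return least_squares(lambda X:np.concatenate([proj(p,X)[0]-a,proj(sc,X)[0]-b]),[.5,-.1,.03])
for a in [(236,273),(236,310)]:
    r=tri(a,(300+203/8,200+372/8));print(a,r.x,r.fun)
for a in [(399,273),(430,365)]:
    r=tri(a,(300+410/8,200+490/8));print(a,r.x,r.fun)
E
```

```text
e3.png origin 166 270 x 6
e4.png origin 365 270 x 6
(236, 273) [ 0.45896364 -0.13776206  0.11877923] [ 0.44695643 -1.04502951  9.35691606 -6.39891243]
(236, 310) [ 0.46606102 -0.13820277  0.12495854] [ 0.41524834 -1.31812448 10.99593111 -9.74323541]
(399, 273) [ 0.57892854 -0.06314364 -0.09477233] [ -4.0312491    5.06492803 -19.91629238   4.95860669]
(430, 365) [ 0.90311831  0.02418886 -0.34720916] [ 0.39509859 -1.09868977  1.86756215 -1.49489843]
```

View pics/e3.png

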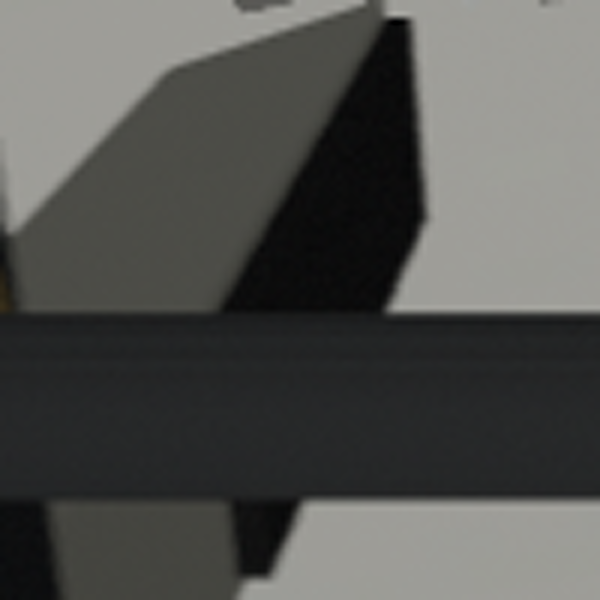

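View pics/e4.png

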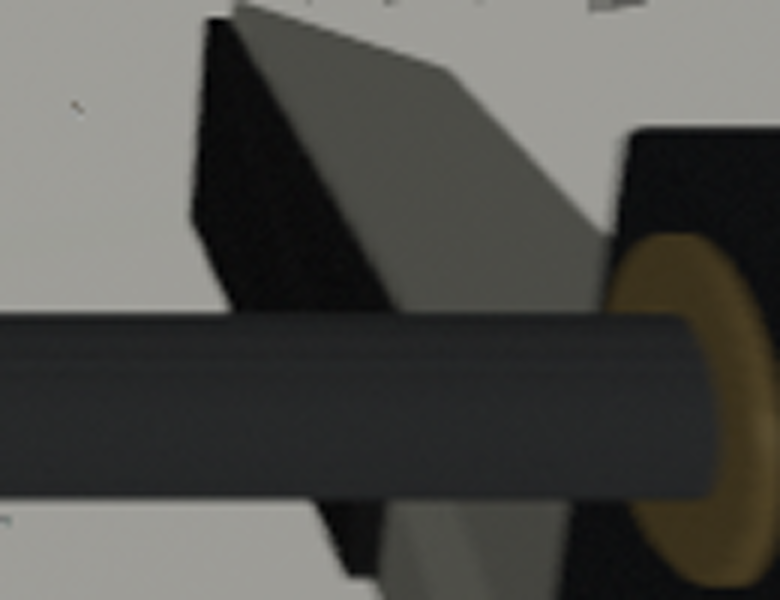

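```bash
python3 - <<'E'
from h import *
import pickle
from scipy.optimize import least_squares
p=pickle.load(open("e_wrist.pkl","rb"));sc=pickle.load(open("e_scene.pkl","rb"))
T=np.array([.5073,-.1262,.005])
def tri(a,b):
    return least_squares(lambda X:np.concatenate([proj(p,X)[0]-a,proj(sc,X)[0]-b]),[.5,-.1,.03])
r=tri((399.5,273),(300+203/8,200+372/8));print(r.x,r.fun,(r.x-T)*1000)
# wrist-only: width of pads and gap
for d in (0,.015,.03,.045):
  a=[atz(p,q,.005+d) for q in [(399.5,273),(397.2,305.8),(234.3,273.3),(236.8,305.8)]]
  print(d,"padwidth",np.linalg.norm(a[0]-a[1]),"gap",np.linalg.norm(a[0]-a[2]),"centre-T",np.round((np.mean(a,0)-T)*1000,1))
E
```

```text
[ 0.50631361 -0.08255051  0.04064911] [-0.02871667  0.03383398 -0.23319689  0.04770559] [-0.98639325 43.64948611 35.64911447]
0 padwidth 0.023086281972208043 gap 0.10294941048010829 centre-T [18.9 -2.6  0. ]
0.015 padwidth 0.021302636536086494 gap 0.09499554218831059 centre-T [11.2 -1.3 15. ]
0.03 padwidth 0.01951899109996494 gap 0.08704167389651288 centre-T [ 3.5  0.1 30. ]
0.045 padwidth 0.017735345663843497 gap 0.0790878056047152 centre-T [-4.2  1.5 45. ]
```

Consistent answer: the pad gap, the pad width and the triangulation all put the real fingertips about 35 mm short of the reported TCP, so they're at z≈40 mm now. I'll lower in small steps.

Request:
servo_tool([
  [[0,0,-1],[0,0,0]],
  [[0,0,-2],[0,0,0]],
  [[0,0,-2.5],[0,0,0]],
  [[0,0,-2.8],[0,0,0]],
  [[0,0,-3],[0,0,0]],
  [[0,0,-3],[0,0,0]],
])

```text
clock: 7.75
position: [0.508, -0.1264, -0.0245]
ee_rot: [0.145, 1.561, -0.143]
force: [-0.2, -0.2, -0.2]
width: 0.999
```

```bash
python3 w.py f scene; python3 - <<'E'
from h import *
import pickle
sc=pickle.load(open("f_scene.pkl","rb"));crop(sc,(350,240),100,80,8,"f2_sc.png")
E
```

```text
7.75 [ 0.508  -0.1264 -0.0245] yaw y 79.49957775803519 down [ 0.005  0.001 -1.   ] F [-0.16 -0.19 -0.21] w 0.999
scene 499.8229663256529 [-0.403 -0.614  0.905]
f2_sc.png origin 300 200 x 8
```

View pics/f2_sc.png

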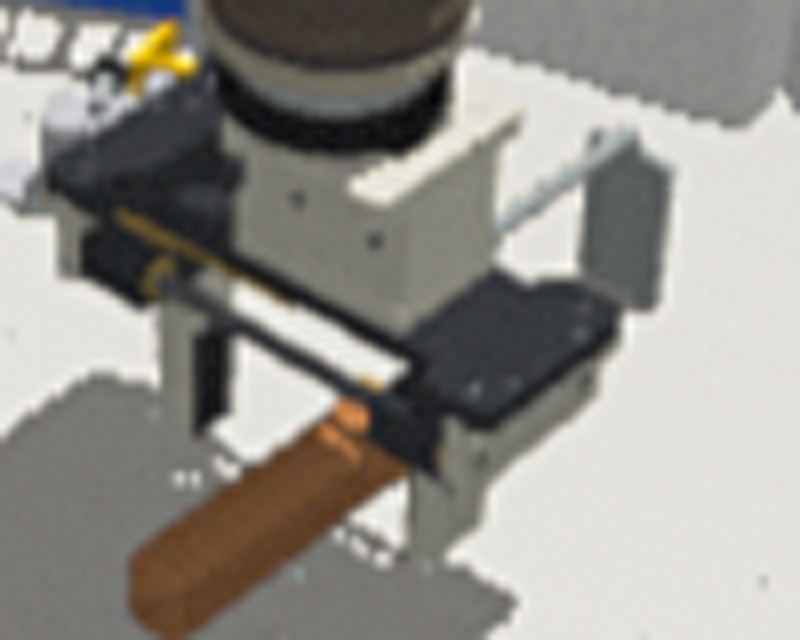

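Request:
servo_tool([
  [[0,0,-0.2],[0,0,0]],
  [[0,0,-0.4],[0,0,0]],
  [[0,0,-0.5],[0,0,0]],
  [[0,0,-0.5],[0,0,0]],
])

```text
clock: 8.2
position: [0.508, -0.1264, -0.0294]
ee_rot: [0.145, 1.561, -0.143]
force: [0.3, 0.3, -0.3]
width: 0.997
```

Request:
servo_tool([
  [[0,0,0],[0,0,0]],
  [[0,0,0],[0,0,0]],
  [[0,0,0],[0,0,0]],
  [[0,0,0],[0,0,0]],
  [[0,0,0],[0,0,0]],
  [[0,0,0],[0,0,0]],
  [[0,0,0],[0,0,0]],
  [[0,0,0],[0,0,0]],
  [[0,0,0],[0,0,0]],
  [[0,0,0],[0,0,0]],
  [[0,0,0],[0,0,0]],
  [[0,0,0],[0,0,0]],
], grip=0, squeeze=38)

```text
clock: 9.4
position: [0.508, -0.1264, -0.0294]
ee_rot: [0.145, 1.561, -0.143]
force: [0.6, 0.1, -0.1]
width: 0.261
```

```bash
python3 w.py g wrist
```

```text
9.4 [ 0.508  -0.1264 -0.0294] yaw y 79.49468480493684 down [ 0.005  0.001 -1.   ] F [ 0.6   0.12 -0.06] w 0.261
wrist 340.62282033158664 [ 0.427 -0.111  0.165]
```

View pics/g_wrist.png

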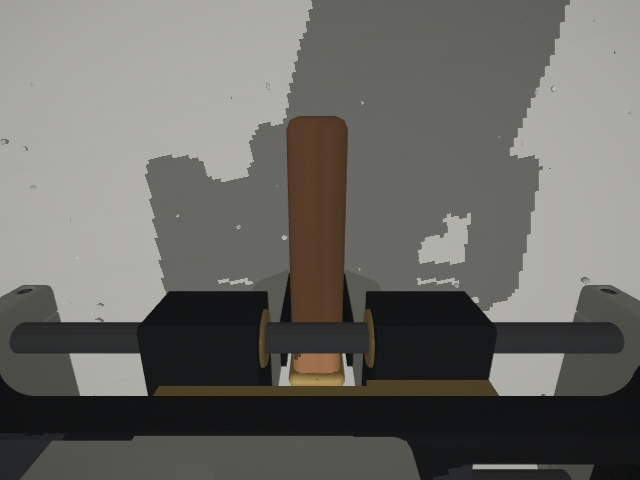

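Width is now 24 mm, so the handle is held. Next: lift, swing round and line up in front of the bay.

Request:
servo_tool([
  [[0,0,2],[0,0,0]],
  [[0,0,5],[0,0,0]],
  [[-2,0,8],[0,0,0]],
  [[-5,2,8],[0,0,4]],
  [[-8,5,8],[0,0,9]],
  [[-8.7,8,8],[0,0,15]],
  [[-8.7,11,8],[0,0,21]],
  [[-8.7,14,8],[0,0,26]],
  [[-8.7,16.3,8],[0,0,29]],
  [[-8.7,16.3,8],[0,0,29]],
  [[-8.7,16.3,8],[0,0,29]],
  [[-8.7,16.3,8],[0,0,29]],
])

```text
clock: 10.65
position: [0.4207, 0.0357, 0.0505]
ee_rot: [-0.25, 1.552, 0.254]
force: [0.3, -0.4, -1.8]
width: 0.256
```

```bash
python3 w.py k wrist scene top; python3 - <<'E'
from h import *
import pickle
sc=pickle.load(open("k_scene.pkl","rb"));crop(sc,(310,190),130,100,6,"k2_sc.png")
sc=pickle.load(open("k_top.pkl","rb"));crop(sc,(270,200),130,140,4,"k2_top.png")
E
```

```text
10.65 [0.4207 0.0357 0.0505] yaw y 108.39845408617447 down [ 0.003  0.003 -1.   ] F [ 0.29 -0.38 -1.78] w 0.256
wrist 340.62282033158664 [0.343 0.01  0.245]
scene 499.8229663256529 [-0.403 -0.614  0.905]
top 556.1142519868323 [ 0.285 -0.014  1.709]
k2_sc.png origin 245 140 x 6
k2_top.png origin 205 130 x 4
```

View pics/k_wrist.png

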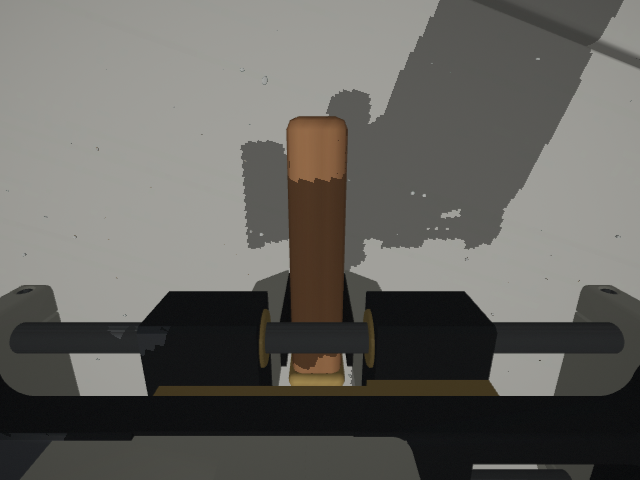

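View pics/k2_sc.png

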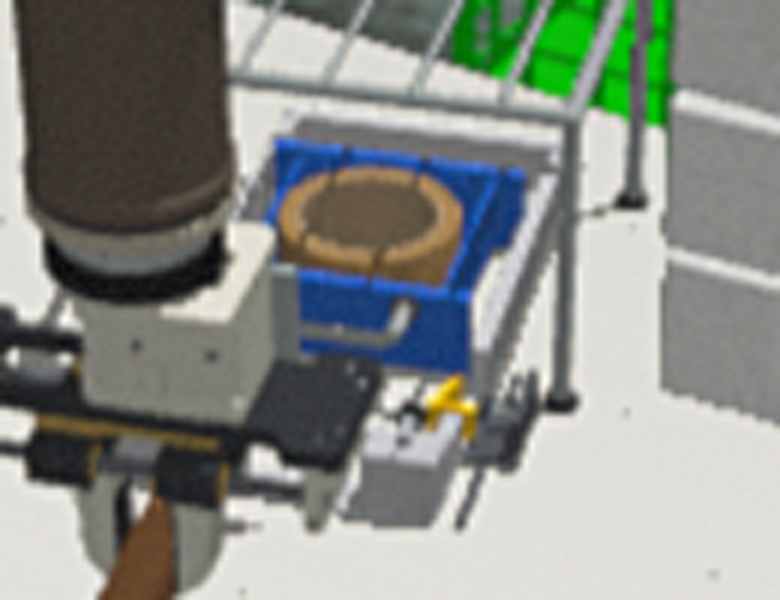

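View pics/k2_top.png

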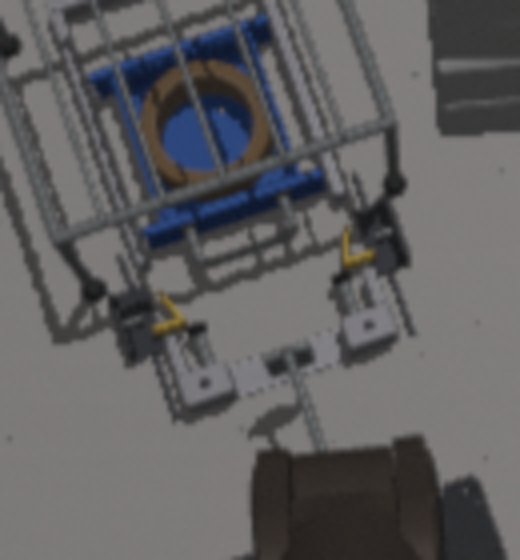

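The top view shows both things at once: the tine at about crop (290,355), between the housings, and the bail straight ahead at about (250,250). I'll measure the tine against the bail in this one camera.

```bash
python3 - <<'E'
from h import *
import pickle
t=pickle.load(open("k_top.pkl","rb"));crop(t,(268,203),60,60,12,"k3_top.png")
E
```

```text
k3_top.png origin 238 173 x 12
```

View pics/k3_top.png

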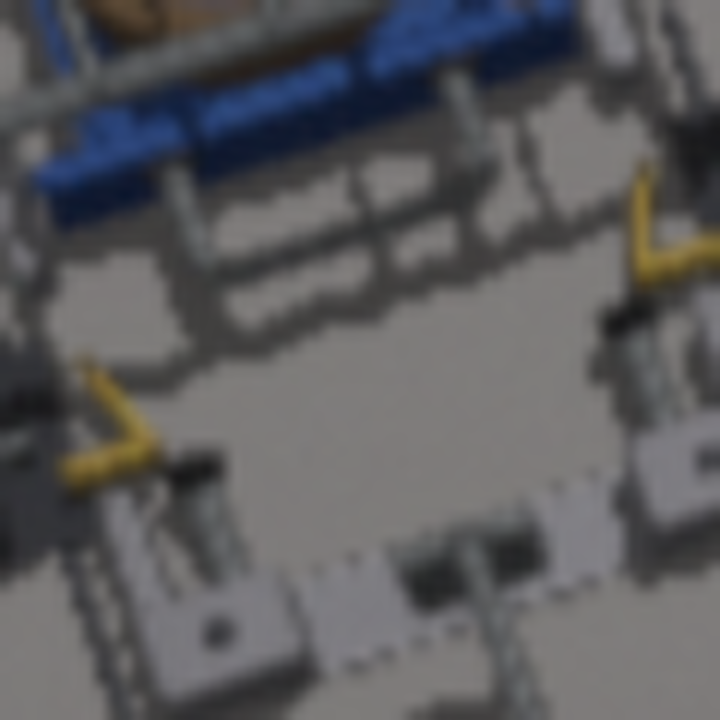

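```bash
python3 - <<'E'
from h import *
import pickle
t=pickle.load(open("k_top.pkl","rb"))
o=np.array([238,173]);P=lambda x,y:(o+np.array([x+.5,y+.5])/12-.5)
bl,br=atz(t,P(210,270),.04),atz(t,P(475,185),.04)
bm=(bl+br)/2;print("bail",bm,np.linalg.norm(bl-br),"yaw",np.degrees(np.arctan2(-(bl-br)[0],(bl-br)[1])))
hl,hr=atz(t,P(218,632),.04),atz(t,P(710,460),.04);hm=(hl+hr)/2;print("hous mid",hm,np.linalg.norm(hl-hr),"yaw",np.degrees(np.arctan2(-(hl-hr)[0],(hl-hr)[1])))
ti=atz(t,P(467,540),.154);print("tine",ti)
tl,tr=atz(t,P(395,562),.15),atz(t,P(540,517),.15);print("tine yaw",np.degrees(np.arctan2(-(tl-tr)[0],(tl-tr)[1])),np.linalg.norm(tl-tr),(tl+tr)/2)
v=bm-hm;print("axis yaw bail-housing",np.degrees(np.arctan2(v[1],v[0])),np.linalg.norm(v[:2]))
s=arm.observe();T=s["position"];th=np.radians(18.4)
u=np.array([np.cos(th),np.sin(th)]);n=np.array([-u[1],u[0]])
for nm,X in [("tine",ti),("bail",bm),("hous",hm),("tine2",(tl+tr)/2)]:print(nm,"rel TCP fwd,left mm",np.round([(X-T)[:2]@u*1000,(X-T)[:2]@n*1000],1))
E
```

```text
bail [0.68285052 0.12687238 0.04      ] 0.07106315105873053 yaw 16.894129373002816
hous mid [0.59938116 0.09691033 0.04      ] 0.1322444810907513 yaw 18.269058600656926
tine [0.57931066 0.08872024 0.154     ]
tine yaw 16.205125503879422 0.03598686727938881 [0.58018758 0.08885517 0.15      ]
axis yaw bail-housing 19.746040054150722 0.08868403154043153
tine rel TCP fwd,left mm [167.    0.3]
bail rel TCP fwd,left mm [277.3   3.8]
hous rel TCP fwd,left mm [188.6   1.7]
tine2 rel TCP fwd,left mm [167.9   0.2]
```

Request:
servo_tool([
  [[2,0.8,-1],[0,0,0]],
  [[4,1.5,-2],[0,0,0]],
  [[6,2.2,-2],[0,0,0]],
  [[8,2.9,-2],[0,0,0]],
  [[10,3.6,-2],[0,0,0]],
  [[11.5,4.1,-2],[0,0,0]],
  [[12,4.3,-2],[0,0,0]],
  [[12,4.3,-2],[0,0,0]],
  [[12,4.3,-2],[0,0,0]],
])

```text
clock: 11.7
position: [0.5398, 0.078, 0.0303]
ee_rot: [-0.25, 1.553, 0.253]
force: [-0.6, 0.0, -2.9]
width: 0.253
```

```bash
python3 w.py l scene top; python3 - <<'E'
from h import *
import pickle
sc=pickle.load(open("l_scene.pkl","rb"));crop(sc,(310,190),130,100,6,"l2_sc.png")
sc=pickle.load(open("l_top.pkl","rb"));crop(sc,(268,195),60,60,12,"l2_top.png")
E
```

```text
11.7 [0.5398 0.078  0.0303] yaw y 108.34381300171984 down [ 0.002  0.002 -1.   ] F [-0.57  0.03 -2.92] w 0.253
scene 499.8229663256529 [-0.403 -0.614  0.905]
top 556.1142519868323 [ 0.285 -0.014  1.709]
l2_sc.png origin 245 140 x 6
l2_top.png origin 238 165 x 12
```

View pics/l2_sc.png

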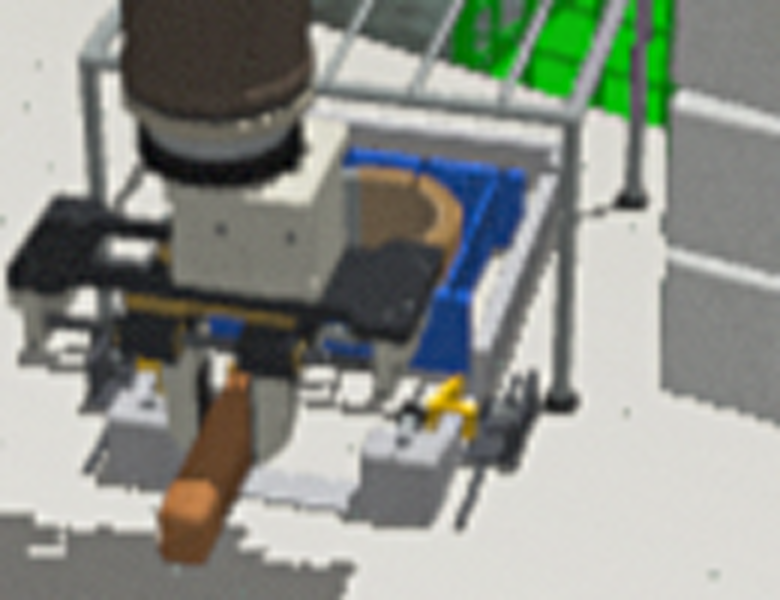

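View pics/l2_top.png

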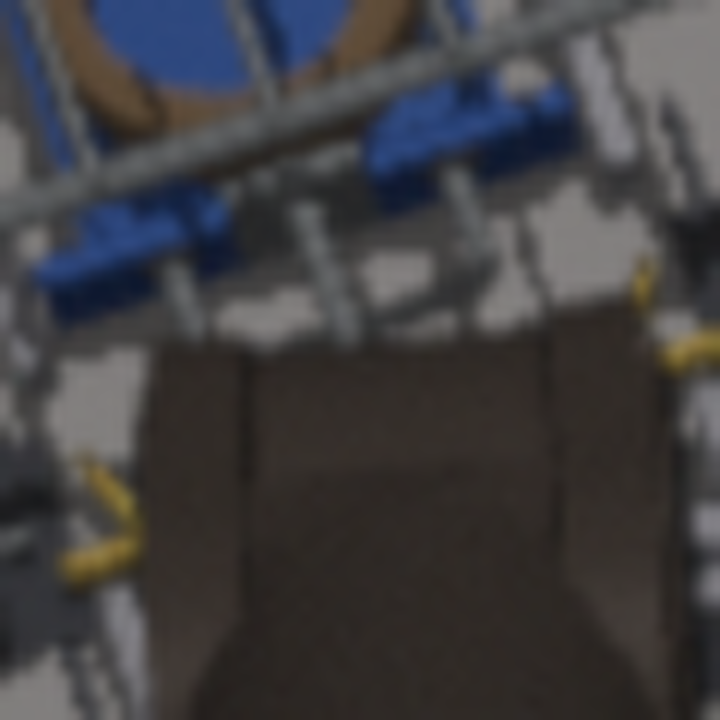

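```bash
python3 - <<'E'
from h import *
import pickle
t=pickle.load(open("l_top.pkl","rb"))
o=np.array([238,165]);P=lambda x,y:(o+np.array([x+.5,y+.5])/12-.5)
th=np.radians(18.4);u=np.array([np.cos(th),np.sin(th)]);n=np.array([-u[1],u[0]])
T=np.array([.5398,.078]);b=np.array([.68285,.12687])
for nm,X in [("tine",atz(t,P(302,203),.134)),("plateL front top",atz(t,P(58,283),.05)),("plateR",atz(t,P(575,115),.05)),("bail end R",atz(t,P(475,282),.04)),("bail0",b)]:
    print(nm,np.round([(X[:2]-T)@u*1000,(X[:2]-T)@n*1000],1))
E
```

```text
tine [158.9   0.3]
plateL front top [183.   65.9]
plateR [180.1 -72.5]
bail end R [150.  -34.2]
bail0 [151.2   1.2]
```

Request:
servo_tool([
  [[0.6,0.2,0],[0,0,0]],
  [[0.6,0.2,-0.5],[0,0,0]],
  [[0.6,0.2,-1],[0,0,0]],
  [[0.6,0.2,-1.5],[0,0,0]],
  [[0.6,0.2,-2],[0,0,0]],
  [[0.6,0.2,-2],[0,0,0]],
])

```text
clock: 12.4
position: [0.5451, 0.08, 0.0095]
ee_rot: [-0.25, 1.555, 0.253]
force: [0.3, 0.4, -2.3]
width: 0.259
```

```bash
python3 w.py m scene top; python3 - <<'E'
from h import *
import pickle
sc=pickle.load(open("m_top.pkl","rb"));crop(sc,(268,195),60,60,12,"m2_top.png")
E
```

```text
12.4 [0.5451 0.08   0.0095] yaw y 108.35284220875893 down [ 0.001  0.002 -1.   ] F [ 0.33  0.4  -2.33] w 0.259
scene 499.8229663256529 [-0.403 -0.614  0.905]
top 556.1142519868323 [ 0.285 -0.014  1.709]
m2_top.png origin 238 165 x 12
```

View pics/m2_top.png

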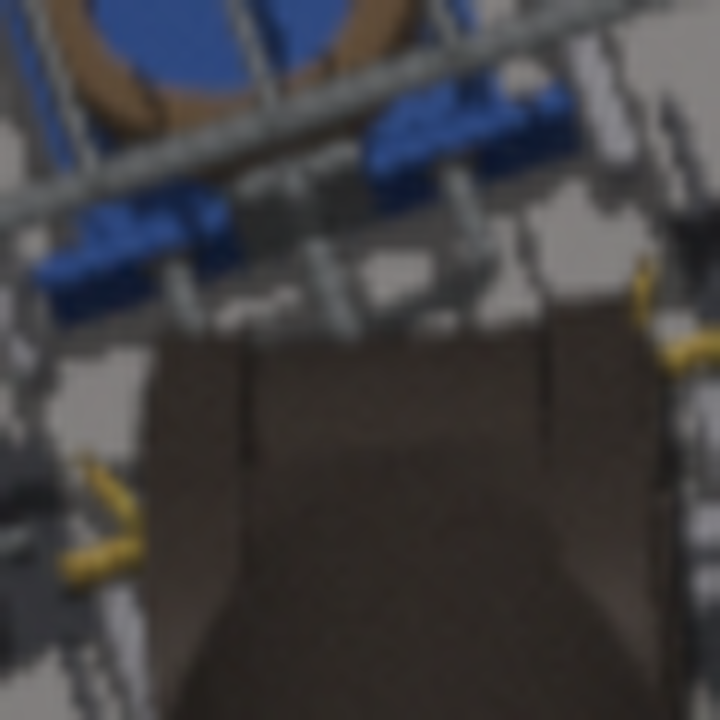

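No contact with the tine bottom at z≈39, just below the bar's top. I'll keep lowering.

Request:
servo_tool([
  [[0,0,-0.5],[0,0,0]],
  [[0,0,-1],[0,0,0]],
  [[0,0,-1.5],[0,0,0]],
  [[0,0,-2],[0,0,0]],
  [[0,0,-2.3],[0,0,0]],
  [[0,0,-2.3],[0,0,0]],
])

```text
clock: 13.1
position: [0.5453, 0.08, -0.0133]
ee_rot: [-0.25, 1.555, 0.253]
force: [0.2, -1.5, -2.2]
width: 0.26
```

```bash
python3 w.py n top; python3 - <<'E'
from h import *
import pickle
t=pickle.load(open("n_top.pkl","rb"));crop(t,(268,195),60,60,12,"n2_top.png")
E
```

```text
13.1 [ 0.5453  0.08   -0.0133] yaw y 108.34754685646178 down [ 0.001  0.002 -1.   ] F [ 0.23 -1.5  -2.2 ] w 0.26
top 556.1142519868323 [ 0.285 -0.014  1.709]
n2_top.png origin 238 165 x 12
```

View pics/n2_top.png

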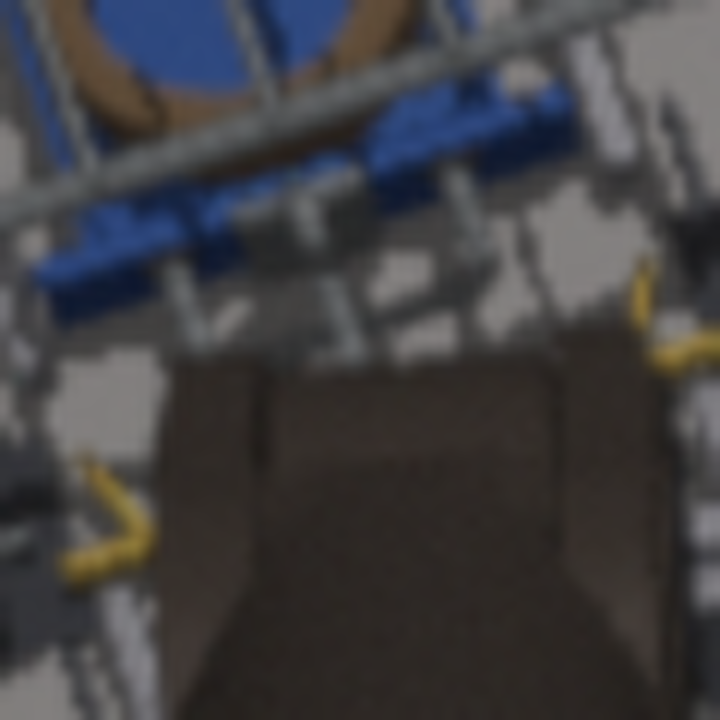

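Request:
servo_tool([
  [[-0.4,-0.1,0],[0,0,0]],
  [[-0.8,-0.3,0],[0,0,0]],
  [[-1.2,-0.4,0],[0,0,0]],
  [[-1.6,-0.5,0],[0,0,0]],
  [[-2,-0.7,0],[0,0,0]],
  [[-2.4,-0.8,0],[0,0,0]],
  [[-2.8,-0.9,0],[0,0,0]],
])

```text
clock: 13.85
position: [0.5177, 0.071, -0.0128]
ee_rot: [-0.249, 1.553, 0.253]
force: [2.1, 0.0, -2.0]
width: 0.261
```

```bash
python3 w.py q top scene; python3 - <<'E'
from h import *
import pickle
t=pickle.load(open("q_top.pkl","rb"));crop(t,(268,195),60,60,12,"q2_top.png")
E
```

```text
13.85 [ 0.5177  0.071  -0.0128] yaw y 108.34462624825791 down [ 0.003  0.003 -1.   ] F [ 2.05  0.02 -1.96] w 0.261
top 556.1142519868323 [ 0.285 -0.014  1.709]
scene 499.8229663256529 [-0.403 -0.614  0.905]
q2_top.png origin 238 165 x 12
```

View pics/q2_top.png

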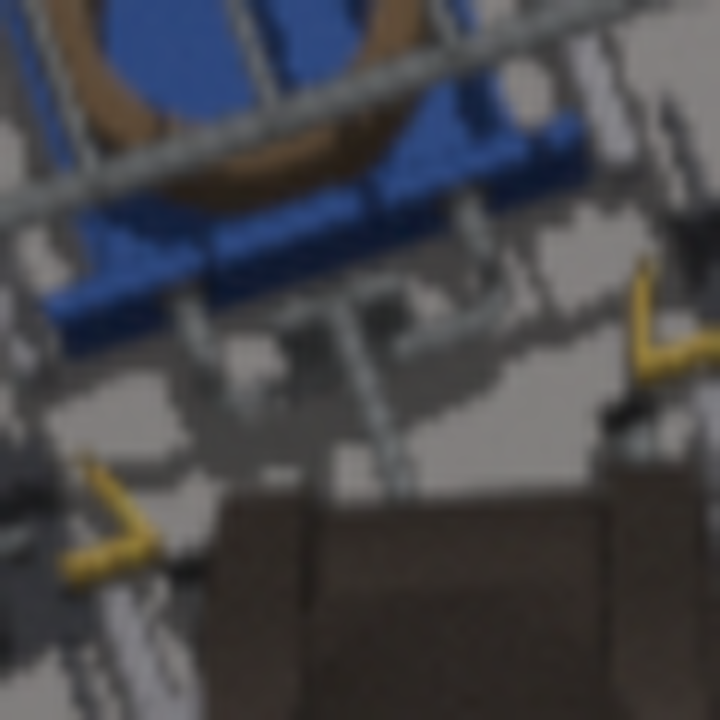

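The tine is behind the bail and the tray has already moved about 9 mm with a drag of about 2 N. I'll carry on pulling.

Request:
servo_tool([
  [[-0.5,-0.2,0],[0,0,0]],
  [[-1,-0.3,0],[0,0,0]],
  [[-1.4,-0.5,0],[0,0,0]],
  [[-1.9,-0.6,0],[0,0,0]],
  [[-2.4,-0.8,0],[0,0,0]],
  [[-2.8,-0.9,0],[0,0,0]],
])

```text
clock: 14.55
position: [0.4884, 0.0616, -0.0129]
ee_rot: [-0.249, 1.555, 0.253]
force: [1.1, 0.7, -1.9]
width: 0.259
```

Request:
servo_tool([
  [[-0.3,-0.1,0],[0,0,0]],
  [[-0.6,-0.2,0],[0,0,0]],
  [[-0.9,-0.3,0],[0,0,0]],
])

```text
clock: 14.85
position: [0.4799, 0.0587, -0.0128]
ee_rot: [-0.249, 1.553, 0.253]
force: [4.8, 1.1, -2.3]
width: 0.255
```

Request:
servo_tool([
  [[-0.3,-0.1,0],[0,0,0]],
  [[-0.6,-0.2,0],[0,0,0]],
  [[-0.9,-0.3,0],[0,0,0]],
])

```text
clock: 15.15
position: [0.4712, 0.0558, -0.0127]
ee_rot: [-0.249, 1.553, 0.253]
force: [4.7, 2.0, -3.4]
width: 0.256
```

```bash
python3 w.py r top scene; python3 - <<'E'
from h import *
import pickle
t=pickle.load(open("r_top.pkl","rb"));crop(t,(268,200),60,60,12,"r2_top.png")
t=pickle.load(open("r_scene.pkl","rb"));crop(t,(310,190),130,100,6,"r2_sc.png")
E
```

```text
15.15 [ 0.4712  0.0558 -0.0127] yaw y 108.3406882575586 down [ 0.003  0.003 -1.   ] F [ 4.68  2.04 -3.39] w 0.256
top 556.1142519868323 [ 0.285 -0.014  1.709]
scene 499.8229663256529 [-0.403 -0.614  0.905]
r2_top.png origin 238 170 x 12
r2_sc.png origin 245 140 x 6
```

View pics/r2_top.png

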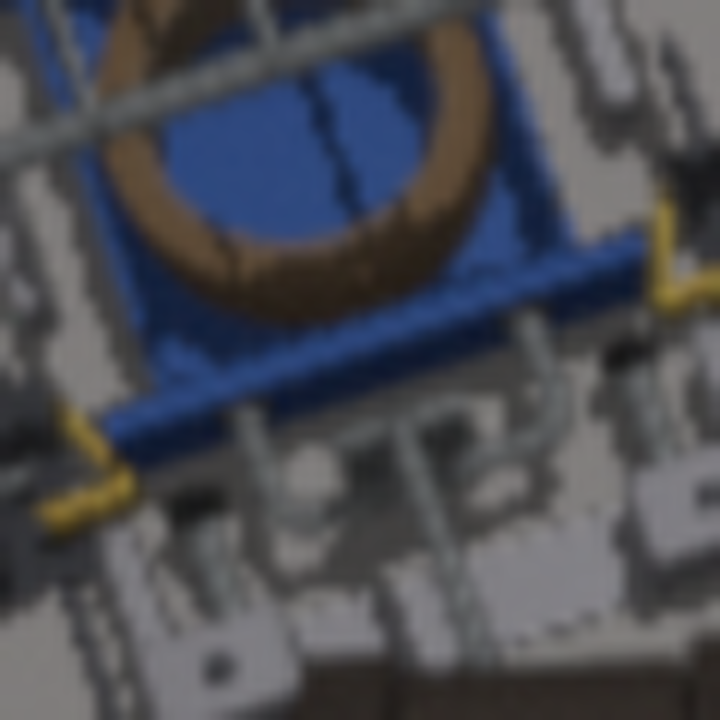

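View pics/r2_sc.png

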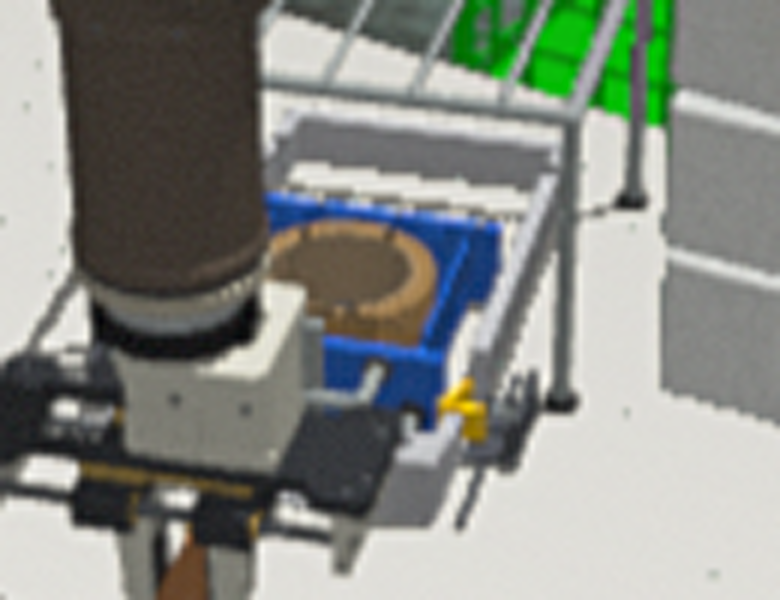

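The catches are being pushed apart at about 5 N. From here I'll use small steps and read the force after each one.

Request:
servo_tool([
  [[-0.3,-0.1,0],[0,0,0]],
  [[-0.6,-0.2,0],[0,0,0]],
])

```text
clock: 15.45
position: [0.4651, 0.0538, -0.0126]
ee_rot: [-0.249, 1.552, 0.253]
force: [6.2, 1.7, -3.7]
width: 0.258
```

Request:
servo_tool([
  [[-0.2,-0.05,0],[0,0,0]],
  [[-0.4,-0.12,0],[0,0,0]],
])

```text
clock: 15.65
position: [0.4608, 0.0524, -0.0127]
ee_rot: [-0.249, 1.553, 0.253]
force: [3.3, 1.0, -2.9]
width: 0.259
```

Request:
servo_tool([
  [[-0.2,-0.08,0],[0,0,0]],
  [[-0.3,-0.1,0],[0,0,0]],
])

```text
clock: 15.85
position: [0.4582, 0.0514, -0.0126]
ee_rot: [-0.249, 1.552, 0.253]
force: [6.1, 1.5, -3.3]
width: 0.26
```

Request:
servo_tool([
  [[-0.2,-0.07,0],[0,0,0]],
  [[-0.2,-0.07,0],[0,0,0]],
])

```text
clock: 16.05
position: [0.4578, 0.051, -0.0122]
ee_rot: [-0.249, 1.549, 0.253]
force: [7.9, 1.7, -4.8]
width: 0.259
```

Request:
servo_tool([
  [[-0.2,-0.07,0],[0,0,0]],
  [[-0.2,-0.07,0],[0,0,0]],
])

```text
clock: 16.25
position: [0.4578, 0.0508, -0.0118]
ee_rot: [-0.249, 1.545, 0.253]
force: [9.4, 2.9, -4.1]
width: 0.258
```

Request:
servo_tool([
  [[-0.2,-0.07,0],[0,0,0]],
  [[-0.2,-0.07,0],[0,0,0]],
])

```text
clock: 16.45
position: [0.458, 0.0507, -0.0113]
ee_rot: [-0.249, 1.541, 0.253]
force: [9.2, 2.8, -4.3]
width: 0.259
```

```bash
python3 w.py s top; python3 - <<'E'
from h import *
import pickle
t=pickle.load(open("s_top.pkl","rb"));crop(t,(268,205),60,60,12,"s2_top.png")
M=R.from_rotvec([-.249,1.553,.253]);N=R.from_rotvec(arm.observe()["ee_rot"]);print("corr deg",np.degrees((M*N.inv()).as_rotvec()))
E
```

```text
16.45 [ 0.458   0.0507 -0.0113] yaw y 108.38111125987872 down [ 0.014  0.005 -1.   ] F [ 9.23  2.8  -4.29] w 0.259
top 556.1142519868323 [ 0.285 -0.014  1.709]
s2_top.png origin 238 175 x 12
corr deg [-0.0870136   0.63814337 -0.04738113]
```

View pics/s2_top.png

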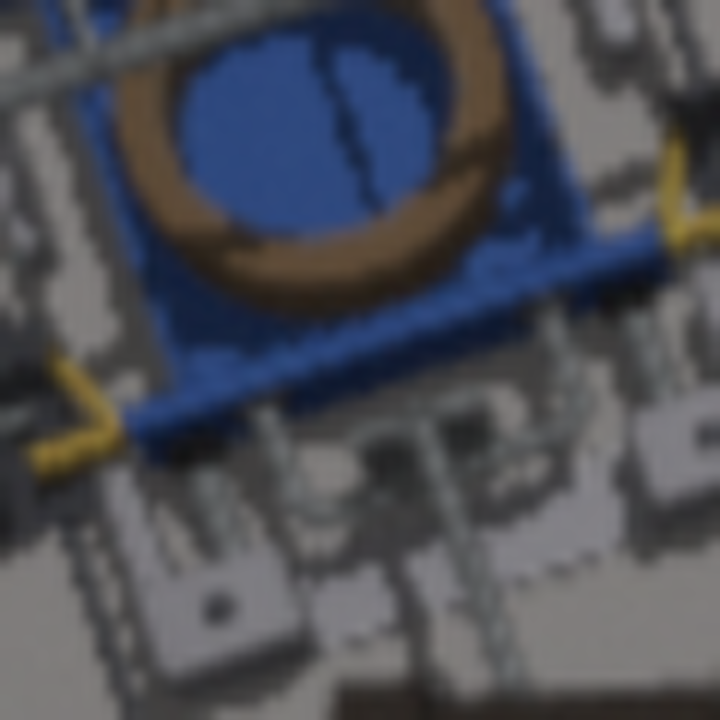

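The plate is on the rubber buffers at about 9.7 N and the arm is yielding slightly in pitch. I'll ask for a little more travel and correct the pitch.

Request:
servo_tool([
  [[-0.2,-0.07,-0.1],[0,0.6,0]],
  [[-0.4,-0.13,-0.1],[0,0.6,0]],
  [[-0.4,-0.13,-0.1],[0,0.6,0]],
])

```text
clock: 16.8
position: [0.4566, 0.0502, -0.0116]
ee_rot: [-0.249, 1.547, 0.255]
force: [8.8, 4.1, -2.0]
width: 0.256
```

Request:
servo_tool([
  [[-0.3,-0.1,0],[0,0.3,0]],
  [[-0.3,-0.1,0],[0,0.3,0]],
  [[-0.3,-0.1,0],[0,0.3,0]],
])

```text
clock: 17.1
position: [0.4565, 0.05, -0.0109]
ee_rot: [-0.248, 1.547, 0.256]
force: [8.9, 2.8, -4.2]
width: 0.26
```

Request:
servo_tool([
  [[-0.3,-0.1,0],[0,0.3,0]],
  [[-0.5,-0.16,0],[0,0.3,0]],
  [[-0.6,-0.2,0],[0,0.3,0]],
])

```text
clock: 17.4
position: [0.4537, 0.049, -0.0102]
ee_rot: [-0.248, 1.547, 0.258]
force: [11.0, 4.2, -3.9]
width: 0.257
```

Request:
servo_tool([
  [[-0.6,-0.2,0],[0,0.3,0]],
  [[-0.7,-0.23,0],[0,0.3,0]],
])

```text
clock: 17.6
position: [0.4519, 0.0481, -0.0089]
ee_rot: [-0.248, 1.543, 0.259]
force: [16.3, 6.6, -4.4]
width: 0.258
```

The force has climbed steeply to 17.6 N, which means the solid stop, beyond the snap point. I'll ease off now.

Request:
servo_tool([
  [[0.3,0.1,0],[0,0,0]],
  [[0.6,0.2,0],[0,0,0]],
  [[0.9,0.3,0],[0,0,0]],
  [[0.9,0.3,0],[0,0,0]],
])

```text
clock: 18.0
position: [0.4601, 0.0509, -0.0093]
ee_rot: [-0.248, 1.545, 0.259]
force: [-0.6, -1.0, -1.9]
width: 0.256
```

```bash
python3 w.py u top; python3 - <<'E'
from h import *
import pickle
t=pickle.load(open("u_top.pkl","rb"));crop(t,(268,205),60,60,12,"u2_top.png")
E
```

```text
18.0 [ 0.4601  0.0509 -0.0093] yaw y 108.53587298020227 down [ 0.01   0.009 -1.   ] F [-0.6  -1.03 -1.95] w 0.256
top 556.1142519868323 [ 0.285 -0.014  1.709]
u2_top.png origin 238 175 x 12
```

View pics/u2_top.png

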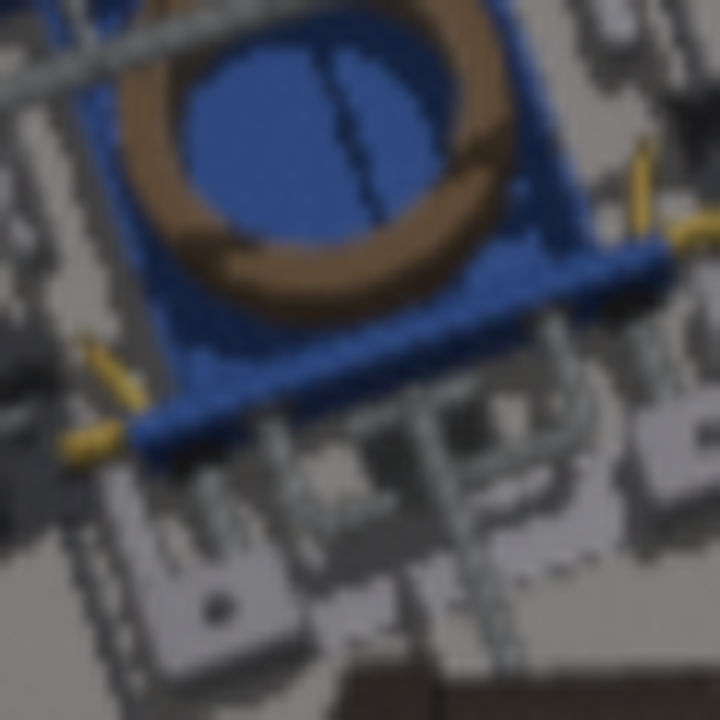

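The yellow catches have snapped in behind the plate. The tray stayed put as I eased off, and the force is about 0. Next: unhook straight up, then back out.

Request:
servo_tool([
  [[0.2,0.05,0],[0,0,0]],
  [[0.2,0.05,1],[0,0,0]],
  [[0.2,0.05,2],[0,0,0]],
  [[0.2,0.05,3.5],[0,0,0]],
  [[0.2,0.05,5],[0,0,0]],
  [[0.2,0.05,7],[0,0,0]],
  [[0.2,0.05,8],[0,0,0]],
  [[0.2,0.05,8],[0,0,0]],
])

```text
clock: 18.85
position: [0.4631, 0.0516, 0.0724]
ee_rot: [-0.247, 1.541, 0.259]
force: [-0.7, -1.3, -2.7]
width: 0.259
```

```bash
python3 w.py v top scene; python3 - <<'E'
from h import *
import pickle
t=pickle.load(open("v_top.pkl","rb"));crop(t,(268,205),100,80,8,"v2_top.png")
E
```

```text
18.85 [0.4631 0.0516 0.0724] yaw y 108.54027448537805 down [ 0.013  0.01  -1.   ] F [-0.72 -1.34 -2.68] w 0.259
top 556.1142519868323 [ 0.285 -0.014  1.709]
scene 499.8229663256529 [-0.403 -0.614  0.905]
v2_top.png origin 218 165 x 8
```

View pics/v2_top.png

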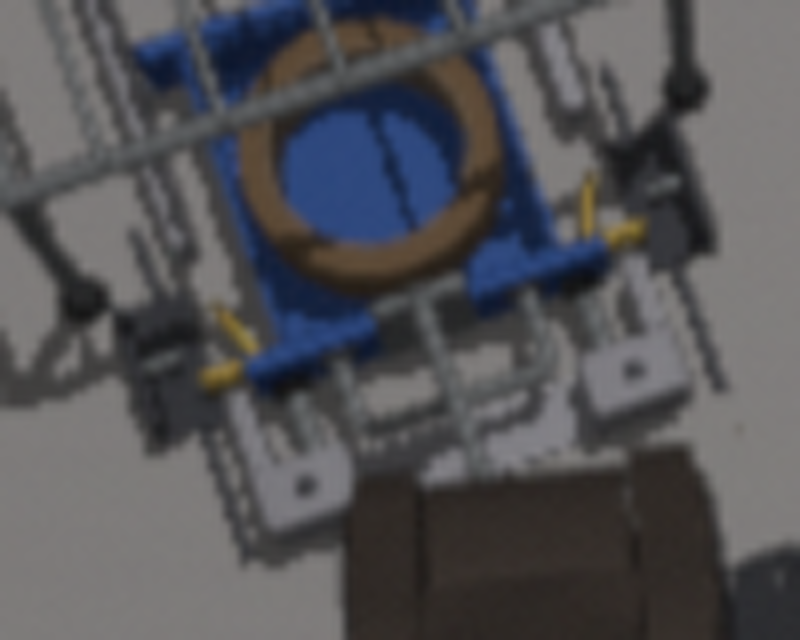

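View pics/v_scene.png

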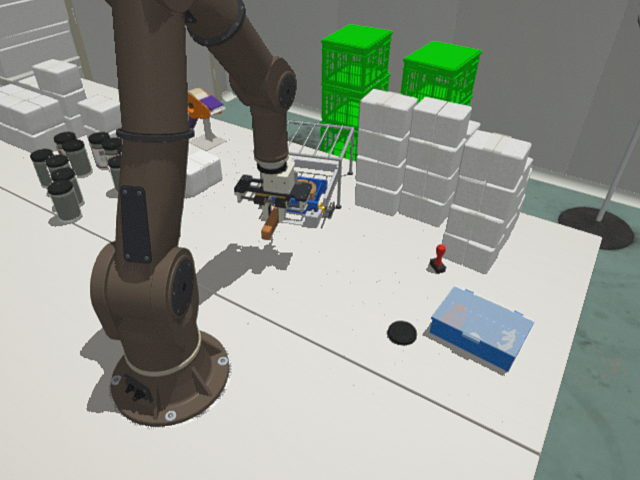

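The tine is clear and the tray is still latched. Now I'll take the hook back to where it stood.

```bash
python3 - <<'E'
from h import *
s=arm.observe();N=R.from_rotvec(s["ee_rot"]);M=R.from_rotvec([.1447,1.5620,-.1425])
m=M.as_matrix();print(m[:,0]); print("turn",np.degrees((M*N.inv()).as_rotvec()),"shift",(np.array([.508,-.1264,-.0294])-s["position"])*100)
E
```

```text
[ 0.00412505  0.00102714 -0.99999096]
turn [ -0.24831189   0.49235119 -29.0269967 ] shift [  4.61777301 -17.77974529 -10.00989396]
```

Request:
servo_tool([
  [[-2,-0.7,0],[0,0,0]],
  [[-4,-1.3,0],[0,0,0]],
  [[-6,-2,0],[0,0,0]],
  [[-7,-3,0],[0,0,-3]],
  [[-7,-6,0],[0,0,-9]],
  [[-6,-9,0],[0,0,-15]],
  [[-4,-12,0],[0,0,-20]],
  [[-1,-15,0],[0,0,-25]],
  [[2,-17,0],[0,0.5,-29]],
  [[4.5,-17.8,0],[0,0.5,-29]],
  [[4.5,-17.8,0],[0,0.5,-29]],
  [[4.5,-17.8,0],[0,0.5,-29]],
])

```text
clock: 20.15
position: [0.5058, -0.1266, 0.0694]
ee_rot: [0.148, 1.564, -0.139]
force: [-1.3, 0.0, -1.8]
width: 0.261
```

```bash
python3 w.py x wrist; python3 - <<'E'
from h import *
s=arm.observe();N=R.from_rotvec(s["ee_rot"]);M=R.from_rotvec([.1447,1.5640,-.1435])
print(M.as_matrix()[:,0],"turn",np.degrees((M*N.inv()).as_rotvec()),"shift",(np.array([.508,-.1264,-.0294])-s["position"])*100)
E
```

```text
20.15 [ 0.5058 -0.1266  0.0694] yaw y 79.53201453421278 down [ 0.002  0.005 -1.   ] F [-1.28  0.01 -1.83] w 0.261
wrist 340.62282033158664 [ 0.425 -0.112  0.264]
[ 2.04626071e-03  5.78152487e-04 -9.99997739e-01] turn [-0.28773258  0.01376911 -0.06596369] shift [ 0.27899988 -0.02348079 -9.89939194]
```

View pics/x_wrist.png

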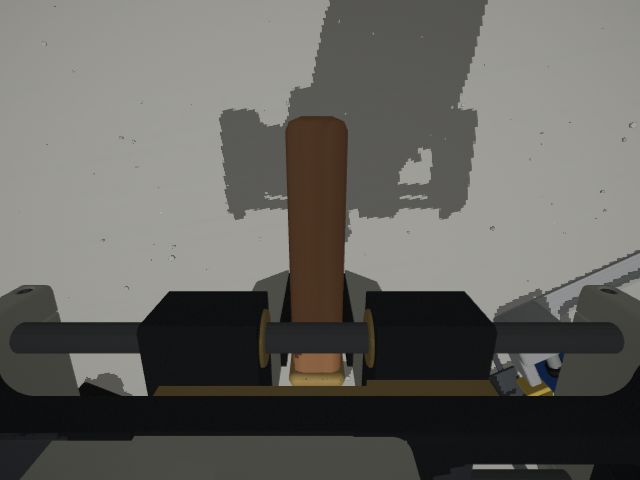

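Request:
servo_tool([
  [[0.2,0,-3],[-0.3,0,0]],
  [[0.2,0,-6],[-0.3,0,0]],
  [[0.2,0,-8],[-0.3,0,0]],
  [[0.2,0,-9],[-0.3,0,0]],
  [[0.2,0,-9.4],[-0.3,0,0]],
  [[0.2,0,-9.4],[-0.3,0,0]],
  [[0.2,0,-9.4],[-0.3,0,0]],
])

```text
clock: 20.9
position: [0.5078, -0.1263, -0.0236]
ee_rot: [0.144, 1.562, -0.143]
force: [-0.4, 0.0, -1.8]
width: 0.26
```

Request:
servo_tool([
  [[0,0,-0.1],[0,0,0]],
  [[0,0,-0.2],[0,0,0]],
  [[0,0,-0.2],[0,0,0]],
])

```text
clock: 21.2
position: [0.5083, -0.1263, -0.0252]
ee_rot: [0.143, 1.561, -0.143]
force: [0.5, 0.5, -1.2]
width: 0.26
```

```bash
python3 w.py y scene; python3 - <<'E'
from h import *
import pickle
t=pickle.load(open("y_scene.pkl","rb"));crop(t,(350,245),100,75,8,"y2_sc.png")
E
```

```text
21.2 [ 0.5083 -0.1263 -0.0252] yaw y 79.55549596523572 down [ 0.005  0.    -1.   ] F [ 0.55  0.53 -1.17] w 0.26
scene 499.8229663256529 [-0.403 -0.614  0.905]
y2_sc.png origin 300 207 x 8
```

View pics/y2_sc.png

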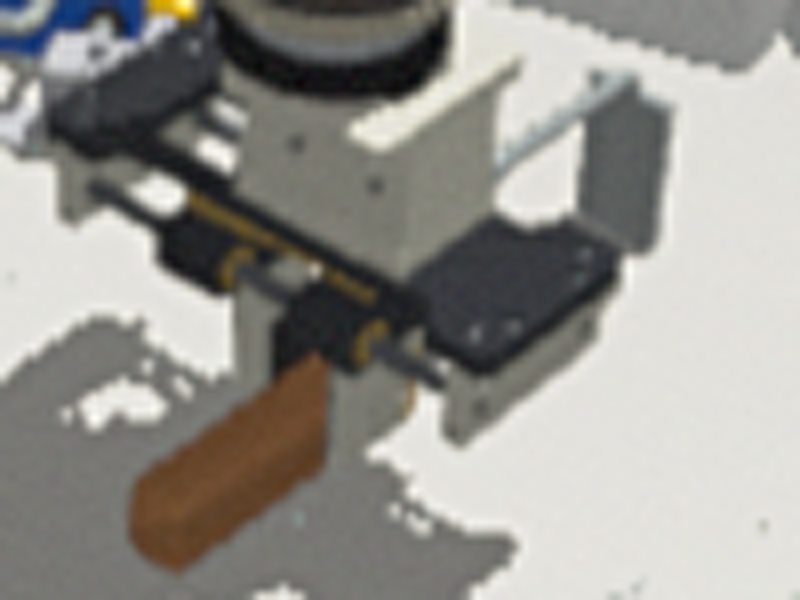

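Request:
servo_tool([
  [[0,0,-0.1],[0,0,0]],
  [[0,0,-0.2],[0,0,0]],
  [[0,0,-0.2],[0,0,0]],
])

```text
clock: 21.55
position: [0.5083, -0.1263, -0.0272]
ee_rot: [0.144, 1.561, -0.143]
force: [-0.1, -0.1, 0.6]
width: 0.263
```

Request:
servo_tool([
  [[0,0,-0.1],[0,0,0]],
  [[0,0,-0.2],[0,0,0]],
  [[0,0,-0.2],[0,0,0]],
])

```text
clock: 21.85
position: [0.5082, -0.1263, -0.0293]
ee_rot: [0.143, 1.562, -0.143]
force: [-0.4, 0.6, 0.6]
width: 0.26
```

Request:
servo_tool([
  [[0,0,-0.1],[0,0,0]],
  [[0,0,-0.2],[0,0,0]],
  [[0,0,-0.2],[0,0,0]],
])

```text
clock: 22.15
position: [0.5083, -0.1263, -0.0295]
ee_rot: [0.145, 1.561, -0.142]
force: [-10.0, 3.1, 32.4]
width: 0.258
```

It's on the table. The last step pressed too hard (32 N), so I'll take the load off before releasing.

Request:
servo_tool([
  [[0,0,0.02],[0,0,0]],
  [[0,0,0.02],[0,0,0]],
])

```text
clock: 22.35
position: [0.5086, -0.1263, -0.0291]
ee_rot: [0.145, 1.56, -0.142]
force: [0.5, -0.5, -1.0]
width: 0.262
```

```bash
python3 w.py z scene; python3 - <<'E'
from h import *
import pickle
t=pickle.load(open("z_scene.pkl","rb"));crop(t,(350,245),100,75,8,"z2_sc.png")
E
```

```text
22.35 [ 0.5086 -0.1263 -0.0291] yaw y 79.5307238299224 down [ 0.006  0.001 -1.   ] F [ 0.46 -0.49 -0.95] w 0.262
scene 499.8229663256529 [-0.403 -0.614  0.905]
z2_sc.png origin 300 207 x 8
```

View pics/z2_sc.png

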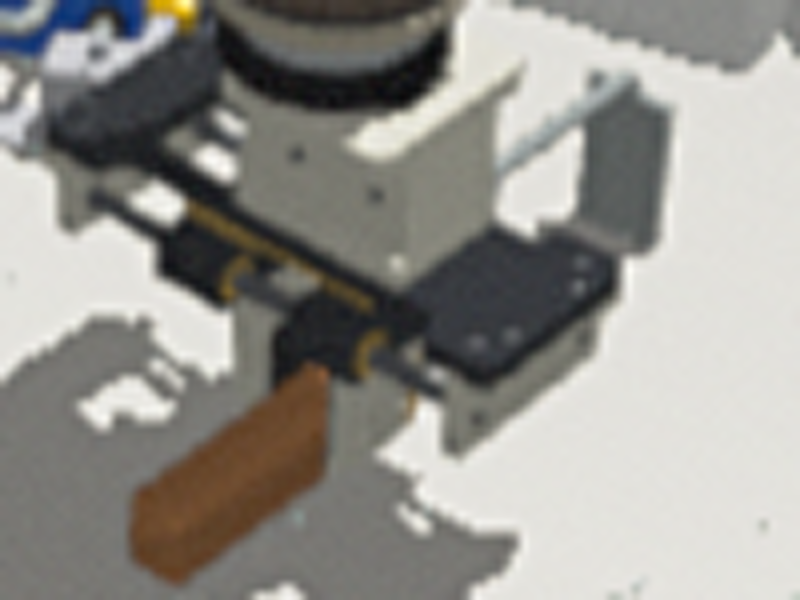

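Request:
servo_tool([
  [[0,0,0],[0,0,0]],
  [[0,0,0],[0,0,0]],
  [[0,0,0],[0,0,0]],
  [[0,0,0],[0,0,0]],
  [[0,0,0],[0,0,0]],
  [[0,0,0],[0,0,0]],
  [[0,0,0],[0,0,0]],
  [[0,0,0],[0,0,0]],
  [[0,0,0],[0,0,0]],
  [[0,0,0],[0,0,0]],
  [[0,0,0],[0,0,0]],
  [[0,0,0],[0,0,0]],
], grip=1)

```text
clock: 23.6
position: [0.5085, -0.1264, -0.0294]
ee_rot: [0.145, 1.56, -0.142]
force: [0.1, 0.6, 0.4]
width: 1.002
```

Request:
servo_tool([
  [[0,0,1],[0,0,0]],
  [[0,0,3],[0,0,0]],
  [[0,0,6],[0,0,0]],
  [[0,0,10],[0,0,0]],
  [[0,0,14],[0,0,0]],
  [[0,0,18],[0,0,0]],
  [[-5,0,20],[0,0,0]],
  [[-9,0,20],[0,0,0]],
  [[-12,0,20],[0,0,0]],
  [[-12,0,20],[0,0,0]],
  [[-12,0,20],[0,0,0]],
])

```text
clock: 24.7
position: [0.3886, -0.1263, 0.1715]
ee_rot: [0.145, 1.559, -0.142]
force: [-0.3, 0.2, 0.9]
width: 1.0
```

```bash
python3 w.py zz scene top wrist; python3 - <<'E'
from h import *
import pickle
t=pickle.load(open("zz_scene.pkl","rb"));crop(t,(325,215),130,100,6,"zz2_sc.png")
t=pickle.load(open("zz_top.pkl","rb"));crop(t,(300,200),160,150,5,"zz2_top.png")
E
```

```text
24.7 [ 0.3886 -0.1263  0.1715] yaw y 79.51841626459155 down [ 0.008  0.002 -1.   ] F [-0.28  0.15  0.86] w 1.0
scene 499.8229663256529 [-0.403 -0.614  0.905]
top 556.1142519868323 [ 0.285 -0.014  1.709]
wrist 340.62282033158664 [ 0.308 -0.111  0.365]
zz2_sc.png origin 260 165 x 6
zz2_top.png origin 220 125 x 5
```

View pics/zz2_sc.png

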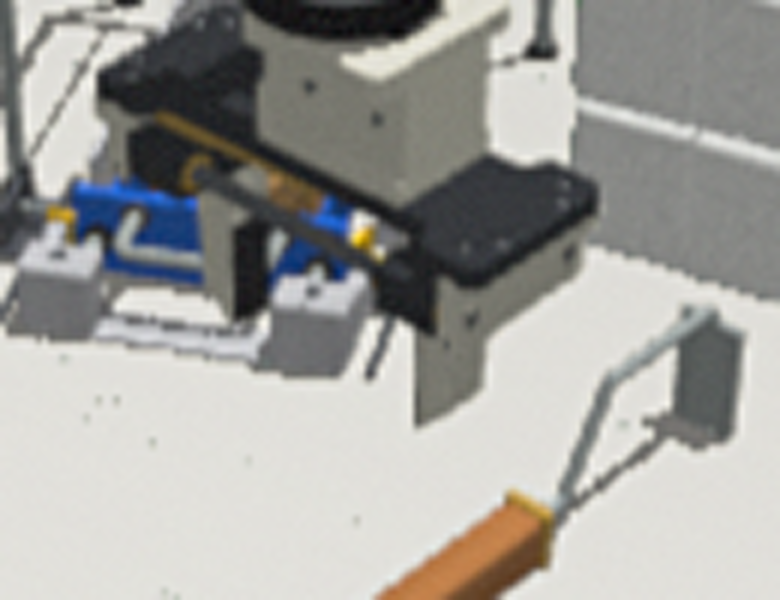

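View pics/zz2_top.png

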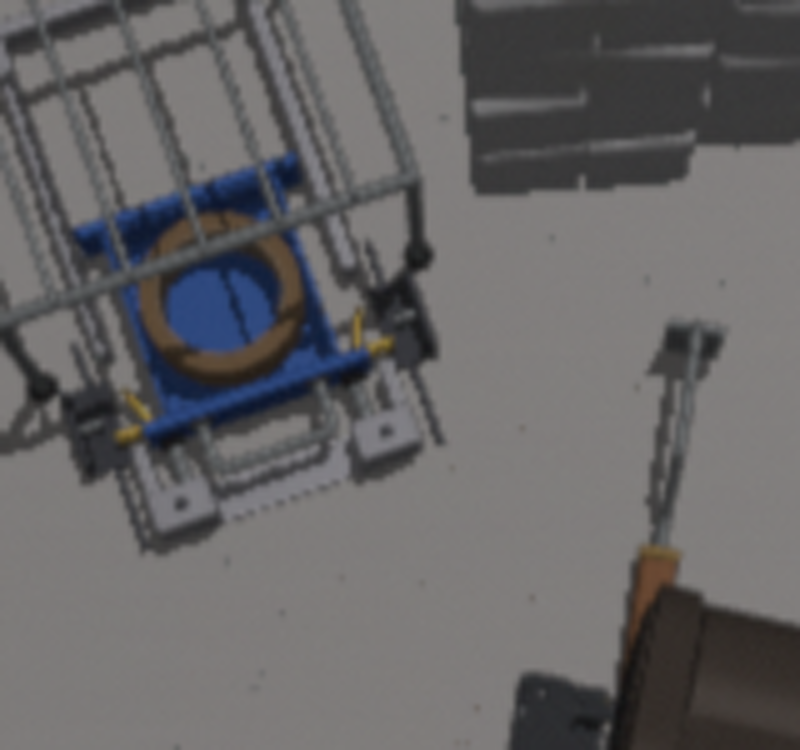

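View pics/zz_scene.png

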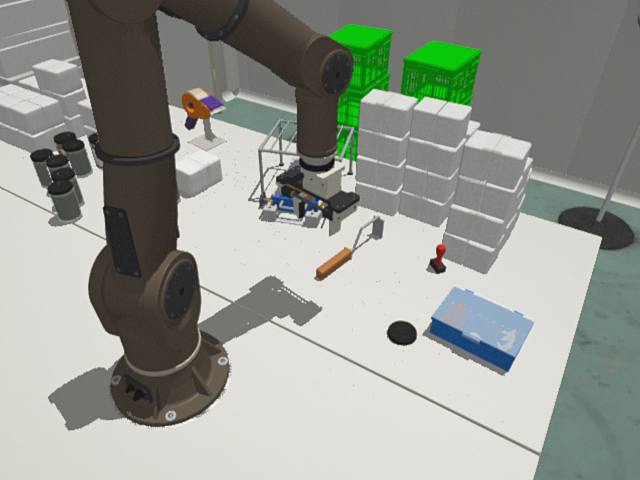

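The tray is latched, with the catches behind its plate at about (130,410) and (360,330) in the top crop. The hook stands upright at its old place and the arm is clear of everything. Handing in.

```bash
python3 -c "
from cell import arm
print(arm.sign_off())"
```

```text
the job is handed in; nothing more can be done
None
```

The tray is latched in the bay, the hook is back standing on the table where it started, and I've handed the job in at about 25 s of the 69 s allowed.

- **Pull:** I hooked the bail and drew the tray out. The catches took about 5 N and the buffer about 10–12 N. The pull then climbed to about 17.6 N at the solid stop, the highest I read, but I only saw the force at the end of each move.
- **Latch:** I eased off about 9 mm and then lifted the hook out. Pictures from above, taken straight after and again at the end, show both yellow catches behind the front plate and the tray still in place. That is a visual check; I did not push on the tray to test the latch.
- **Hook:** The last pictures show it upright on handle and tine at its original spot. That is well clear of the bay, with the gripper open and away from it.
- **Surroundings:** By eye, the stamp, lid, parts box and the other visible items look unmoved. I did not measure them.

Three things did not go as expected:
- **First grasp missed:** The real fingertips sit about 35 mm short of the reported tool point, so the fingers closed above the handle. Nothing was disturbed, and I regrasped using the corrected height.
- **Set-down was firm:** The last lowering step pressed the hook onto the table with about 32 N, under the 40 N limit. I relieved it before letting go.
- **Cameras disagreed:** The scene camera was off from the other two by several millimetres, so I lined up on the top and wrist views instead.

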